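# Change the bayonet cartridges of a filter head and lock its ring

### The job

Change the cartridges of the filter head: turn its lock ring fully to the open end, take out every grey spent cartridge (push down against the spring, twist anticlockwise, lift) and stand it upright in the white tray, and fit every coloured cartridge on the bench into the cup of its colour (pins through the entry slots, push right down, twist clockwise seen from above to the end, let it rise into its notch). With all latched, turn the ring anticlockwise to the locked mark, claws over the cartridges; leave jar and bottle alone.

Things in the scene. Friction and masses are not known exactly. Their poses are not given: they have to be found in the camera images.
- filter_head: Fixed grey round base, dia 196 mm, 16 mm high, inside an aluminium lock ring (dia 226), carrying three upright plastic cups, axes 60 mm from its centre: blue at 0, yellow at +120, red at -120 deg from its x axis (anticlockwise from above). Origin: centre of underside. Each cup: outer dia 60, bore 44 mm, chamfered mouth 56 mm above the bench, sprung plunger inside.
- cup_blue (a point): Mouth of the blue cup (point on its axis; axes as filter_head). Two entry slots, 11.8 mm wide, open at the top, face +x and -x. From the foot of each a channel runs 60 deg clockwise (from above) under a lip, underside 21 mm below the mouth, to a 5 mm high notch in the lip and a stop. Cartridge pins pass under the lip only when it is pushed right down, flange on the cup rim.
- cup_yellow (a point): Mouth of the yellow cup (point on its axis; axes as filter_head), like the blue one, slots also along filter_head's +-x. Height of the cartridge's origin relative to the mouth: resting on the plunger unpressed -23 mm; pushed right down -38 mm (pins then 2 mm under the lip); latched -31 mm, its x axis 60 deg clockwise of the slots.
- cup_red (a point): Mouth of the red cup (point on its axis; axes as filter_head), like the blue one, slots also along filter_head's +-x. The plunger spring in each cup pushes a cartridge up with 2.5 N when unpressed and 0.5 N more per mm, 10 N right down; after the twist it lifts the cartridge 7 mm into the notch. A cartridge that is not latched stands too high for the claws.
- lock_ring (a joint): Lock ring angle (rad), growing anticlockwise from above about filter_head's z. 0: open stop, claws 36 deg clockwise of the cups (white mark on the base). 0.62: locked (black mark), a claw over the outer edge of each cup, underside 72 mm above the bench, 3 mm over a latched flange, covering 7 mm of it; end stop 0.66. Stays where left; about 1 N at the handle turns it. Starts near locked.
- ring_handle (a point): Grip point of the ring's black upright handle, 118 mm from the head's axis, 75 mm above the bench, on the robot's side; at ring angle q it lies at angle (pi - 0.31 + q) from filter_head's x axis. The handle is 12 mm thick along the turning direction, 26 mm radially, its top 95 mm above the bench; grip it across its thickness from above.
- cartridge_blue: Loose cartridge, a blue flange and fin, 80 mm tall, 0.13 kg, bottom-heavy, upright on the bench. Origin: centre of underside. Round body dia 40 mm to z=38; 8 mm round steel bayonet pin along x, 58 mm tip to tip, axis at z=11; flange dia 62 at z=38-44; grip fin z=44-80, 36 long (x), 14 thick (y): grip it across y from above. Half turns look alike. None at start: absent.
- cartridge_yellow: Loose cartridge, a yellow flange and fin, 80 mm tall, 0.13 kg, bottom-heavy, upright on the bench. Origin: centre of underside. Round body dia 40 mm to z=38; 8 mm round steel bayonet pin along x, 58 mm tip to tip, axis at z=11; flange dia 62 at z=38-44; grip fin z=44-80, 36 long (x), 14 thick (y): grip it across y from above. Half turns look alike. None at start: absent.
- cartridge_red: Loose cartridge, a red flange and fin, 80 mm tall, 0.13 kg, bottom-heavy, upright on the bench. Origin: centre of underside. Round body dia 40 mm to z=38; 8 mm round steel bayonet pin along x, 58 mm tip to tip, axis at z=11; flange dia 62 at z=38-44; grip fin z=44-80, 36 long (x), 14 thick (y): grip it across y from above. Half turns look alike. None at start: absent.
- spent_1: Spent cartridge, grey flange and fin, otherwise exactly like the fresh ones (same sizes, origin, axes, mass); at the start latched in the blue cup. To free it: push down 7 mm to the cup rim, twist 60 deg anticlockwise (from above) until its x axis is in line with the slots, lift. None from the start: absent.
- spent_2: Spent cartridge, grey flange and fin, otherwise exactly like the fresh ones (same sizes, origin, axes, mass); at the start latched in the yellow cup. To free it: push down 7 mm to the cup rim, twist 60 deg anticlockwise (from above) until its x axis is in line with the slots, lift. None from the start: absent.
- spent_3: Spent cartridge, grey flange and fin, otherwise exactly like the fresh ones (same sizes, origin, axes, mass); at the start latched in the red cup. To free it: push down 7 mm to the cup rim, twist 60 deg anticlockwise (from above) until its x axis is in line with the slots, lift. None from the start: absent.
- spent_tray_in (a point): Centre of the inner floor (4 mm above the bench) of a fixed, open white tray, 110 mm along its x and 180 mm along its y, walls 4 mm thick and 30 mm high. Two spent cartridges stand side by side in it, e.g. 40 mm either side of this point along y.
- jar: Bystander: clear sample jar with red lid, 68 mm across, 94 mm tall; origin at the centre of its underside.
- bottle: Bystander: clear reagent bottle with dark contents and red cap, 56 mm across, 116 mm tall; origin at the centre of its underside.
Things that resemble listed ones, but are neither listed nor needed, are in the scene too. What is shaped like the spent_2 but green or turquoise is not meant.

How it is judged:
By the outcome, as a careful person would: the job done as asked, in the order asked, and still so for the second after the job is handed in, with the robot touching nothing.
Of spent_1, spent_2, spent_3 only 1 to 2 are there at a start; the rules pass over those that are not, and their reading is None.
Of cartridge_blue, cartridge_yellow, cartridge_red only 2 to 3 are there at a start; the rules pass over those that are not, and their reading is None.
At some moment in a run one of cartridge_blue, cartridge_yellow, cartridge_red may be knocked a few centimetres aside while the robot is not near it.
It also fails if it takes over 210 s, if anything falls off the work surface, if the arm or the gripper's body presses on something with over 40 N, if the wrist force passes 120 N, or if a joint passes its speed limit or range.

### The arm

A 6-joint arm with a two-finger parallel gripper is mounted at the origin on a cart in front of the work surface, level with it; the furniture and walls round the work are solid. World frame = base frame: x ahead of the robot, y to its left, z up, the work surface at z = 0. Lengths are in mm, angles in degrees, forces in N, time in s.
With the tool pointing down it reaches from about 300 to 850 mm from the base axis. Payload 4.2 kg.
Tool frame: the origin (TCP) lies at the very end of the fingers, on their centre line; the grasp point (between the pads) lies 19 mm behind it (hold_point_z is the z of the grasp point in the tool frame, in mm); z points along the fingers, y is the direction in which the jaws open and shut (so a half turn about z gives the same grasp; the last joint's range is limited). The gripper opens to 91 mm and grips with 3 to 60 N. Pads are 32 mm wide; open, the fingers measure 118 mm over their backs; the gripper's body (76 mm by 178 mm) begins 60 mm behind the grasp point.
Start: joints at [-66.979, 18.312, 89.639, -0, 72.044, -1.146], TCP at [235.412, -524.618, 213.976] pointing down, gripper open.
Joint ranges: [-177.97, 177.97], [-48.28, 115.42], [12.27, 149.76], [-77.06, 257.06], [2.81, 150.46], [-146.56, 146.56]. Speed limits (degrees/s): [147.25, 147.25, 180, 180, 180, 180].

### API

Orientations are given as [roll, pitch, yaw] about the fixed x, y, z axes, in that order (R = Rz(yaw) Ry(pitch) Rx(roll)).
In Python, from workcell import state, grab_frame, job_done, hold_point_z gives the robot as it stands. The module is installed in compiled form; this text tells all that it offers.
- The arm moves only by the shell command python3 -m creep 'ROWS' [FORCE]. ROWS is JSON, a list of rows, each a list of 7 numbers: the closure, from 0 (fully open) to 1 (shut), then the shift along the tool's x, y, z in mm, then the turn, a rotation vector about the tool's x, y, z in degrees. A call has 1 to 5 rows; each row shifts and turns the commanded pose from where the row before left it, along the tool's axes as they then stand; what a row does not reach is not made up. A row lasts 1/8 s, in which the tool goes at most 62.5 mm and 10.7 degrees, less where a joint would pass 70% of its speed; a pose out of reach is approached as far as the arm can. A call is refused whole if a number of a shift passes 62.5 or a number of a turn 10.7, either way. A call with a gripper value outside its range is refused whole. The fingers move at their own pace and stop on an object; FORCE is the grip in N (left out, the last holds). Time passes only in rows, so rows that do not move let the fingers close. It gives the time, the measured TCP pose, the force and the opening at its end, in the units of the state.
- state(): the state, without advancing time (a new reading comes with each control period).
- grab_frame(name): name is "scene" or "top" or "wrist"; returns a dict with "frame" (480x640x3 uint8, red, green, blue), "fx", "fy", "cx", "cy" (pixels), "k1" (the pictures are not rectified: a ray, as slopes to the right and down, at radius r is drawn at 1 + k1 r^2 times it, then the intrinsics apply), "view" (4x4, takes a point from world to camera coordinates). Camera axes: x right, y down, z forward; pixel columns grow to the right and rows downward; lengths in mm; the calibration is good to about 2 mm. A picture is of the moment at which its call begins. There is no depth.
- job_done(): hands the job in, once; it reports no verdict.
The state is a dict: "time_s": time; "qpos": joint angles; "qvel": joint speeds; "effort": joint torques, N m; "ee_pos": TCP position; "ee_rot": TCP orientation; "force": force on the tool from outside, world axes, zero at the start; "torque": the same for the moment, N m; "gripper_width": finger opening in mm.
Only numpy, scipy, OpenCV 4.12 (cv2) and the standard library are available. Lean on these libraries where they do the work, as an engineer would, in place of code of your own. Each camera call takes 0.05 s, during which the arm holds its last target.

## Working session

There is one attempt and no reset: what is moved stays moved. The work goes in short steps, Python scripts to look and compute and a shell command to move; the robot and the scene stay as the last step left them, time stands still between calls to the robot, and variables do not carry over. Pictures are saved under pics/ and viewed, and the job is handed in when it is done.

```bash
mkdir -p pics; ls; python3 - <<'E'
from workcell import *
import cv2,pickle
print(state()); print(hold_point_z)
for n in ("scene","top","wrist"):
    f=grab_frame(n); pickle.dump(f,open(f"{n}0.pkl","wb"))
    cv2.imwrite(f"pics/{n}0.png",f["frame"][:,:,::-1])
    print(n,{k:(v.tolist() if hasattr(v,'tolist') else v) for k,v in f.items() if k!="frame"})
E
```

```text
pics
{'time_s': 0.0, 'qpos': array([-6.69792797e+01,  1.83524736e+01,  8.97062618e+01,  2.09487344e-04,
        7.20452115e+01, -1.14513910e+00]), 'qvel': array([ 0.08404741,  0.02075489, -0.04336826, -0.00335326,  0.09661171,
        0.01806839]), 'effort': array([-2.23408456e-04, -4.12470281e+01, -2.31973922e+01,  7.26439850e-02,
        4.56112053e-02, -1.24015646e-04]), 'ee_pos': array([ 235.20175263, -524.13401126,  213.11293035]), 'ee_rot': array([-1.79896078e+02, -2.27651671e-03,  2.41657926e+01]), 'force': array([ 0.41866846, -0.77173304,  0.37415939]), 'torque': array([0.011621  , 0.02218442, 0.05184971]), 'gripper_width': 91.16778843405544}
-18.8
scene {'fx': 559.9392548628866, 'fy': 559.9392548628866, 'cx': 322.733381739804, 'cy': 238.88604002891734, 'k1': -0.0601542643445577, 'view': [[-0.8661585894042744, -0.4997648677275609, -0.002091646827595311, 562.2342501141504], [-0.2867032595015876, 0.5003140077348647, -0.8169988584174664, 155.92779170678207], [0.40935380661765347, -0.7070508967885775, -0.576635491760701, 1357.3995942534975], [0.0, 0.0, 0.0, 1.0]]}
top {'fx': 474.59826734387116, 'fy': 474.59826734387116, 'cx': 320.1075138240183, 'cy': 241.23778802056026, 'k1': 0.03772274561037365, 'view': [[0.021952972598863276, -0.9996953857373317, 0.011278418752686639, 98.33205213493932], [-0.9879469986084317, -0.023421222888813244, -0.15301037304373835, 596.0198957306739], [0.15322791826121307, -0.007783447428994767, -0.9881602213262054, 1179.0436881956537], [0.0, 0.0, 0.0, 1.0]]}
wrist {'fx': 337.34554669633354, 'fy': 337.34554669633354, 'cx': 323.1649819946292, 'cy': 239.85043082400264, 'k1': 0.018762231521552784, 'view': [[0.4100314679332792, -0.9120694268555157, -0.0018857093979318736, -574.7676420761974], [-0.8767731254082116, -0.39473153146109907, 0.27469238182427613, -32.564066591008725], [-0.25128287221058, -0.11097918122706028, -0.9615303112579315, 391.6170045239449], [0.0, 0.0, 0.0, 1.0]]}
```

View pics/scene0.png

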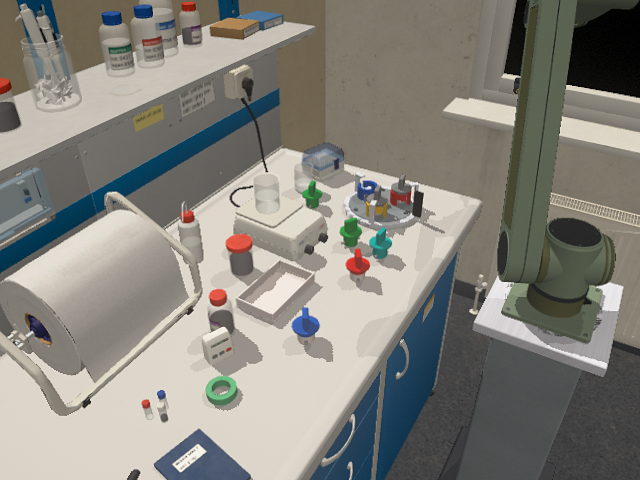

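View pics/top0.png

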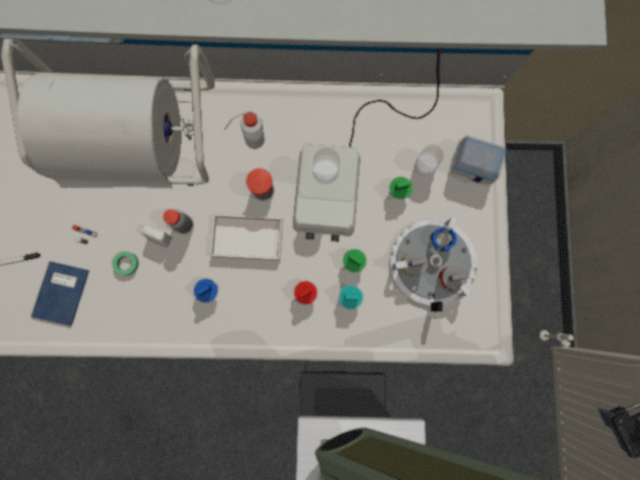

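View pics/wrist0.png

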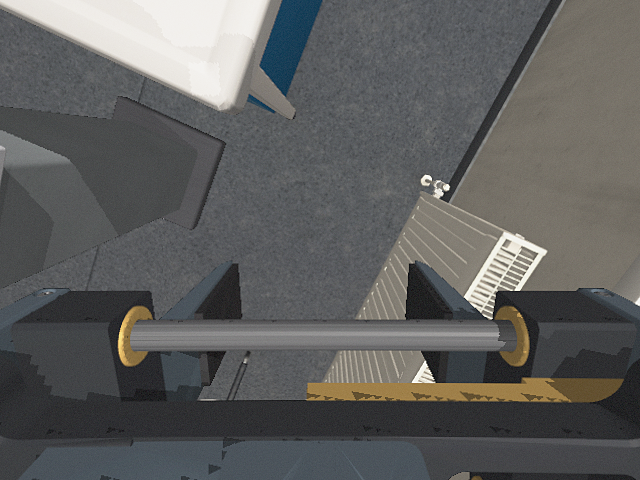

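```bash
cat > h.py <<'E'
import numpy as np,cv2,pickle
from workcell import state,grab_frame,hold_point_z
from scipy.spatial.transform import Rotation as R
def cam(f):
    K=np.array([[f["fx"],0,f["cx"]],[0,f["fy"],f["cy"]],[0,0,1.]]); d=np.array([f["k1"],0,0,0,0.])
    return K,d,np.array(f["view"])
def ray(f,px):
    K,d,V=cam(f)
    p=np.asarray(px,float).reshape(-1,1,2)
    u=cv2.undistortPoints(p,K,d).reshape(-1,2)
    dc=np.c_[u,np.ones(len(u))]; Rm=V[:3,:3]; o=-Rm.T@V[:3,3]
    return o,dc@Rm
def onplane(f,px,z):
    o,d=ray(f,px); s=(z-o[2])/d[:,2]; return o+d*s[:,None]
def proj(f,P):
    K,d,V=cam(f); P=np.asarray(P,float).reshape(-1,3)
    r,_=cv2.Rodrigues(V[:3,:3]); return cv2.projectPoints(P,r,V[:3,3],K,d)[0].reshape(-1,2)
def grab(n,tag):
    f=grab_frame(n); pickle.dump(f,open(f"{n}{tag}.pkl","wb")); cv2.imwrite(f"pics/{n}{tag}.png",f["frame"][:,:,::-1]); return f
def load(n): return pickle.load(open(n+".pkl","rb"))
def crop(f,x0,y0,x1,y1,s,name):
    c=f["frame"][y0:y1,x0:x1,::-1]; cv2.imwrite("pics/"+name+".png",cv2.resize(c,None,fx=s,fy=s,interpolation=cv2.INTER_CUBIC))
def hsv(f): return cv2.cvtColor(f["frame"],cv2.COLOR_RGB2HSV)
E
python3 - <<'E'
from h import *
t=load("top0"); s=load("scene0")
crop(t,370,200,500,320,6,"c_head"); crop(s,330,150,440,240,7,"c_heads")
for n,p,z in [("blue",(206,286),70),("red",(305,290),70),("head",(433,262),56),("tray",(246,240),4),("bluecup",(444,239),56),("redcup",(452,277),56),("yel",(411,265),80),("handle",(436,307),95),("jar",(260,182),94),("bottle",(172,217),116),("green",(354,260),60),("turq",(350,297),60)]:
    print(n,onplane(t,p,z)[0].round())
h=hsv(t)
E
```

```text
blue [471. 392.  70.]
red [466. 147.  70.]
head [ 545. -176.   56.]
tray [599. 309.   4.]
bluecup [ 605. -205.   56.]
redcup [ 508. -223.   56.]
yel [ 534. -115.   80.]
handle [ 431. -172.   95.]
jar [733. 267.  94.]
bottle [634. 474. 116.]
green [545.  25.  60.]
turq [452.  34.  60.]
```

View pics/c_head.png

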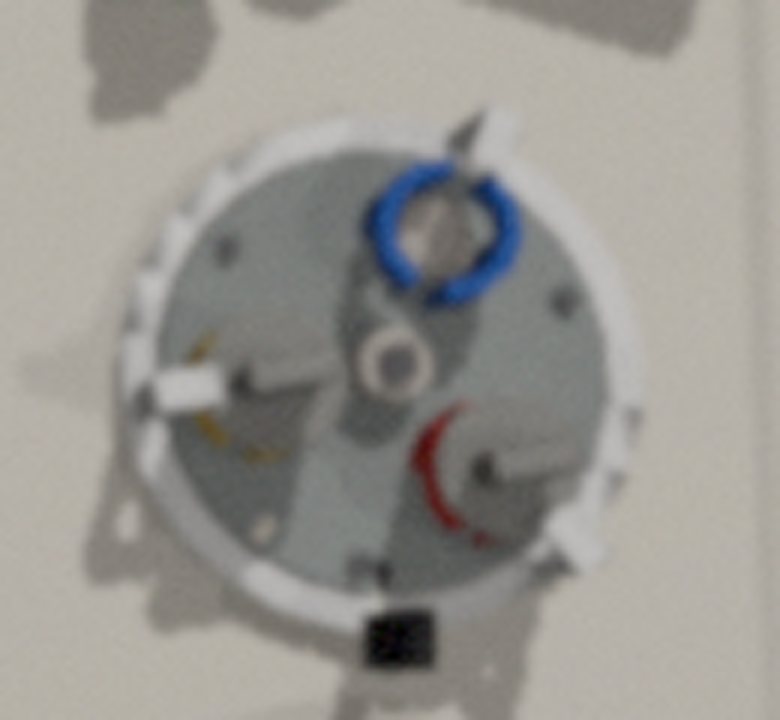

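View pics/c_heads.png

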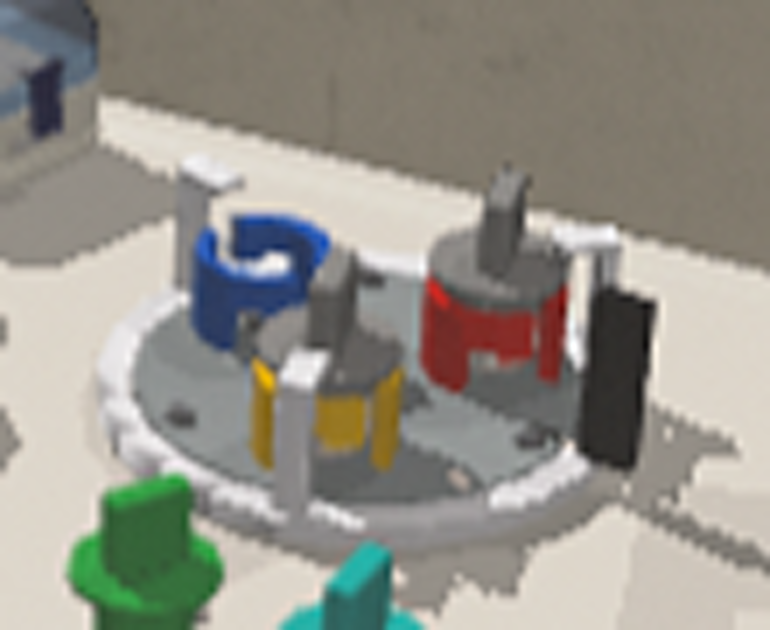

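```bash
python3 - <<'E'
from h import *
w=load("wrist0"); V=np.array(w["view"]); c=-V[:3,:3].T@V[:3,3]
st=state(); Rt=R.from_euler('xyz',st['ee_rot'],degrees=True).as_matrix(); p=st['ee_pos']
print("cam in tool",(Rt.T@(c-p)).round(1)); print((V[:3,:3]@Rt).round(3))
print("tool axes",Rt.round(3)); print("fwd at z=60", onplane(w,(323,140),60), p)
# tool x,y shift
def shift(P): return Rt.T@(np.array(P)-p)
# place: tcp so that pixel (323,150) sees head at z56
off=onplane(w,(323,140),0)[0]-p
print(off)
t=load("top0"); s=load("scene0")
# blue/red precise
h=hsv(t)
E
python3 - <<'E'
from h import *
t=load("top0"); h=hsv(t)
for n,lo,hi in [("blue",(105,140,60),(130,255,255)),("red",(0,150,80),(6,255,255)),("red2",(174,150,80),(180,255,255))]:
    m=cv2.inRange(h,lo,hi); k,l,s,c=cv2.connectedComponentsWithStats(m)
    print(n,[(s[i].tolist(),c[i].round(1).tolist()) for i in range(1,k) if s[i][4]>30])
E
```

```text
cam in tool [  76.7    0.6 -171.1]
[[ 0.001  1.     0.001]
 [-0.962  0.001 -0.275]
 [-0.275 -0.     0.962]]
tool axes [[ 0.912  0.409 -0.001]
 [ 0.409 -0.912  0.001]
 [ 0.    -0.001 -1.   ]]
fwd at z=60 [[ 307.89499633 -491.71940579   60.        ]] [ 235.25620902 -524.26171944  213.3167438 ]
[  73.07653117   32.89396137 -213.3167438 ]
blue [([431, 228, 14, 20, 80], [435.9, 236.1]), ([443, 230, 13, 21, 78], [450.8, 241.1]), ([195, 280, 22, 22, 378], [205.3, 290.2])]
red [([244, 113, 12, 13, 102], [249.9, 119.5]), ([247, 170, 24, 25, 482], [259.0, 181.8]), ([164, 210, 15, 14, 163], [171.2, 216.8]), ([295, 282, 22, 22, 383], [305.0, 292.3])]
red2 []
```

```bash
python3 -m creep '[[0,47,-33.5,-3,0,0,0],[0,47,-33.5,-3,0,0,0],[0,47,-33.5,-3,0,0,0],[0,47,-33.5,-3,0,0,0],[0,47,-33.5,-3,0,0,0]]'; python3 -m creep '[[0,47,-33.5,-3,0,0,0],[0,47,-33.5,-3,0,0,0],[0,0,0,0,0,0,8.7],[0,0,0,0,0,0,8.7],[0,0,0,0,0,0,8.7]]';  python3 -m creep '[[0,0,0,0,0,0,0],[0,0,0,0,0,0,0]]'; python3 -c "
from h import *
grab('wrist',1)"
```

```text
time_s: 0.78
ee_pos: [381.8, -273.9, 228.9]
ee_rot: [180.0, -0.0, 24.1]
force: [1.4, -1.1, -0.5]
gripper_width: 91.6
time_s: 1.4
ee_pos: [439.5, -175.5, 234.7]
ee_rot: [-180.0, 0.0, -2.2]
force: [-0.6, 0.8, -0.0]
gripper_width: 91.3
time_s: 1.65
ee_pos: [439.4, -176.0, 234.8]
ee_rot: [-180.0, 0.0, -1.8]
force: [0.1, 0.8, -0.0]
gripper_width: 91.3
```

View pics/wrist1.png

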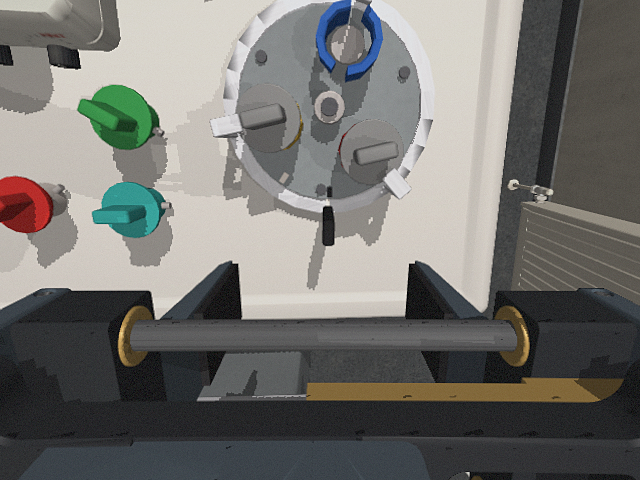

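```bash
python3 - <<'E'
from h import *
from scipy.optimize import least_squares
w=load("wrist1"); h=hsv(w); fr=w["frame"].astype(int)
crop(w,205,0,455,250,3,"c1")
for p in [(280,60),(330,150),(400,110),(250,80),(425,60),(232,60),(344,25)]: print(p,fr[p[1],p[0]],h[p[1],p[0]])
m=cv2.inRange(h,(105,140,40),(130,255,255)); cs,_=cv2.findContours(m,cv2.RETR_EXTERNAL,cv2.CHAIN_APPROX_NONE)
P=np.vstack([c.reshape(-1,2) for c in cs if len(c)>15]); hull=cv2.convexHull(P).reshape(-1,2); X=onplane(w,P,56)[:,:2]
hx=onplane(w,hull,56)[:,:2]
print(cv2.boundingRect(P)); 
print("blue minEnclosing",cv2.minEnclosingCircle(hx.astype(np.float32)))
E
```

```text
(280, 60) [137 138 140] [110   5 140]
(330, 150) [130 135 131] [ 66   9 135]
(400, 110) [137 140 142] [102   9 142]
(250, 80) [138 141 142] [ 98   7 142]
(425, 60) [220 221 221] [ 90   1 221]
(232, 60) [155 157 154] [ 50   5 157]
(344, 25) [102 100  96] [ 20  15 102]
(316, 0, 67, 82)
blue minEnclosing ((605.2330932617188, -205.01321411132812), 33.203975677490234)
```

View pics/c1.png

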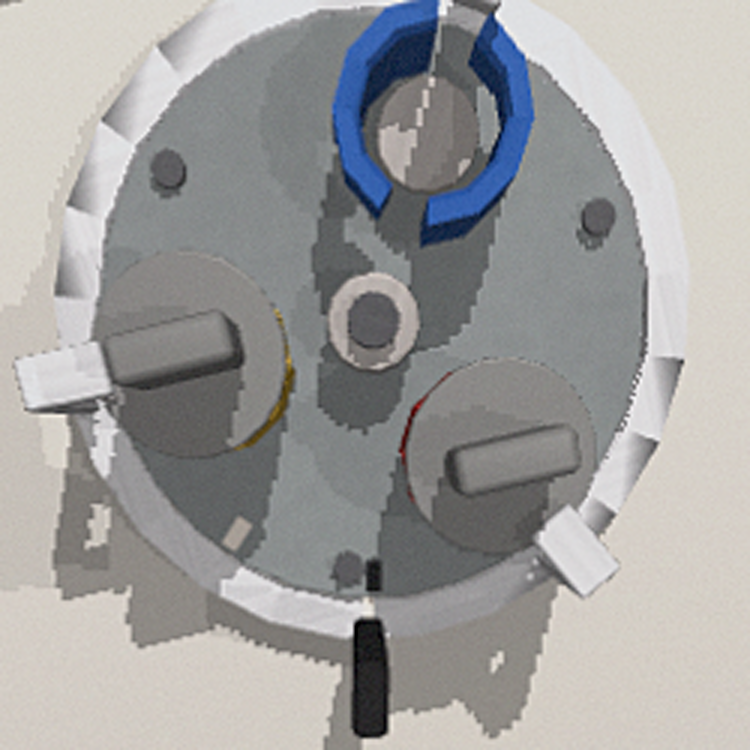

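```bash
python3 - <<'E'
from h import *
w=load("wrist1")
c=lambda P: np.array(P,float)/3+np.array([205,0])-0.33
def fit(P,z):
    X=onplane(w,c(P),z)[:,:2]; A=np.c_[2*X,np.ones(len(X))]; b=(X**2).sum(1); s=np.linalg.lstsq(A,b,rcond=None)[0]
    r=np.sqrt(s[2]+s[:2]@s[:2]); print(s[:2].round(1),r.round(1),(np.linalg.norm(X-s[:2],axis=1)-r).round(1)); return s[:2]
s2=fit([(185,250),(270,300),(289,355),(200,457),(240,445),(120,420)],69)
s3=fit([(500,358),(440,380),(405,455),(430,520),(597,455),(570,385),(500,553)],69)
b=fit([(335,115),(345,165),(345,60),(375,15),(533,115),(520,175),(525,60),(380,212)],56)
d=fit([(97,290),(101,230),(180,75),(545,65),(648,300),(640,380),(600,490),(480,585),(370,600),(270,570)],16)
M=(s2+s3)/2; x=b-M; print("yaw",np.degrees(np.arctan2(x[1],x[0])),np.linalg.norm(x),np.degrees(np.arctan2(*(s2-s3)[::-1]))-90,np.linalg.norm(s2-s3))
C=(s2+s3+b)/3; print(C)
hd=onplane(w,c([(369,630),(369,728),(356,625),(385,625),(356,735),(385,735)]),95); print(hd.round(1))
hm=hd[2:].mean(0)[:2]
print(hm, np.degrees(np.arctan2(*(hm-C)[::-1])),np.linalg.norm(hm-C))
for F in ([(107,363),(233,328),(108,345),(240,345)],[(455,470),(572,440)]):
    X=onplane(w,c(F),105); v=X[1]-X[0]; print(np.degrees(np.arctan2(v[1],v[0])),np.linalg.norm(v))
E
```

```text
[ 540.2 -128.6] 30.3 [ 0.1 -0.4  0.3  0.1 -0.1 -0. ]
[ 506.8 -225.8] 30.5 [-0.5  0.4  0.4 -0.6  0.3 -0.2  0.1]
[ 607.9 -206.2] 30.9 [-0.6 -0.4 -0.1  0.9 -0.7  0.7 -0.3  0.4]
[ 552.8 -187.2] 99.9 [-0.6  0.7  2.  -1.1 -2.  -1.1  3.1  2.5 -0.3 -3.4]
yaw -18.930101354130876 89.27871118146274 -18.963926882513064 102.81039276838992
[ 551.61552277 -186.87359798]
[[ 456.7 -181.7   95. ]
 [ 424.9 -180.8   95. ]
 [ 458.4 -177.7   95. ]
 [ 458.1 -186.7   95. ]
 [ 422.7 -176.6   95. ]
 [ 422.4 -185.9   95. ]]
[ 440.40359228 -181.72305715] 177.34836421179742 111.33113470482253
-77.25576264359671 36.762420866287215
-77.79707269172903 34.223866849794916
```

```bash
python3 -m creep '[[0.45,-5.5,5.6,0,0,0,0.9],[0.45,0,0,55,0,0,0],[0.45,0,0,55,0,0,0],[0.45,0,0,48,0,0,0],[0.45,0,0,20.8,0,0,0]]' 25; python3 -m creep '[[1,0,0,0,0,0,0],[1,0,0,0,0,0,0],[1,0,0,0,0,0,0],[1,0,0,0,0,0,0]]' 25;
```

```text
time_s: 2.33
ee_pos: [431.8, -181.0, 53.7]
ee_rot: [-179.9, 0.3, -2.8]
force: [-0.7, 0.0, -0.2]
gripper_width: 50.5
time_s: 2.82
ee_pos: [434.4, -181.6, 57.1]
ee_rot: [180.0, -0.1, -2.8]
force: [0.7, 2.2, 1.4]
gripper_width: 13.0
```

```bash
python3 -m creep '[[1,0.4,-10.2,0,0,0,5],[1,0.4,-10.2,0,0,0,5],[1,0.4,-10.2,0,0,0,5],[1,0.4,-10.2,0,0,0,5],[1,0.4,-10.2,0,0,0,5]]'; python3 -m creep '[[1,0.4,-10.2,0,0,0,5],[1,0.2,-6.2,0,0,0,3],[1,0,0,0,0,0,0]]'
```

```text
time_s: 3.45
ee_pos: [447.2, -131.8, 57.0]
ee_rot: [-180.0, -0.0, -27.9]
force: [-1.4, 3.6, 3.6]
gripper_width: 11.9
time_s: 3.82
ee_pos: [456.0, -117.3, 57.0]
ee_rot: [-179.9, 0.0, -35.8]
force: [-0.8, 6.4, 5.3]
gripper_width: 12.1
```

```bash
python3 -m creep '[[1,0,-2,0,0,0,1],[1,0,0,0,0,0,0]]'; python3 -m creep '[[1,0,-2,0,0,0,0],[1,0,0,0,0,0,0]]'; python3 -c "
from h import *
grab('wrist',2)"
```

```text
time_s: 4.08
ee_pos: [456.9, -115.9, 57.1]
ee_rot: [-179.9, 0.0, -36.8]
force: [-1.3, 6.1, 5.7]
gripper_width: 11.8
time_s: 4.32
ee_pos: [457.8, -114.7, 57.0]
ee_rot: [-180.0, 0.0, -36.8]
force: [-2.7, 3.1, 5.7]
gripper_width: 12.0
```

View pics/wrist2.png

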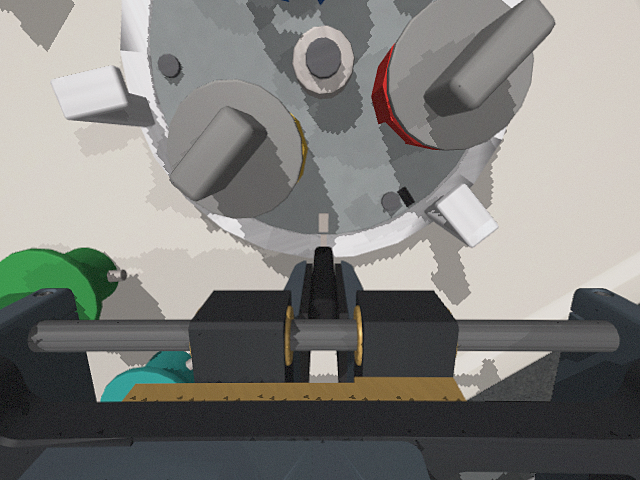

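```bash
python3 -m creep '[[1,0,-2,0,0,0,0.8],[1,0,0,0,0,0,0]]'; python3 -m creep '[[1,0,-2,0,0,0,0],[1,0,0,0,0,0,0]]'
```

```text
time_s: 4.62
ee_pos: [457.8, -114.7, 57.0]
ee_rot: [179.8, 0.0, -37.4]
force: [-6.9, -3.6, 7.6]
gripper_width: 12.1
time_s: 4.88
ee_pos: [457.8, -114.7, 57.0]
ee_rot: [179.6, 0.0, -37.4]
force: [-10.1, -11.3, 8.3]
gripper_width: 12.2
```

```bash
cat >> h.py <<'E'
def go(x,y,z,yaw=None):
    """print tool-frame shift from measured pose to target, then turn about tool z"""
    s=state(); Rt=R.from_euler('xyz',s['ee_rot'],degrees=True); d=Rt.inv().apply(np.array([x,y,z])-s['ee_pos'])
    print("t",s['time_s'],"pos",s['ee_pos'].round(1),"rot",s['ee_rot'].round(1),"F",s['force'].round(1),"T",s['torque'].round(2),"w",round(s['gripper_width'],1),"q6",s['qpos'][5].round(1))
    print("SHIFT",d.round(1), "TURNz",None if yaw is None else round(-((yaw-s['ee_rot'][2]+180)%360-180),1))
E
python3 -m creep '[[1,0,3.6,0,0,0,0],[1,0,0,0,0,0,0],[0.5,0,0,0,0,0,0],[0.5,0,0,0,0,0,0],[0.5,0,0,0,0,0,0]]'; python3 -m creep '[[0.5,0,0,-50,0,0,0],[0.5,0,0,-60,0,0,-5],[0.5,0,0,-20,0,0,-10],[0.5,0,0,0,0,0,0]]'; python3 -c "
from h import *
go(540.3,-128.2,175,101)"
```

```text
time_s: 5.5
ee_pos: [458.4, -115.1, 56.1]
ee_rot: [180.0, -0.0, -37.6]
force: [-0.4, -0.1, 0.7]
gripper_width: 39.1
time_s: 6.0
ee_pos: [459.3, -115.3, 187.6]
ee_rot: [-180.0, -0.2, -22.8]
force: [-1.0, -0.1, -0.9]
gripper_width: 45.8
t 6.0 pos [ 459.3 -115.3  187.6] rot [-180.    -0.2  -22.8] F [-1.  -0.1 -0.9] T [ 0.08  0.03 -0.02] w 45.8 q6 97.3
SHIFT [ 79.6 -19.4  12.9] TURNz -123.8
```

```bash
python3 -m creep '[[0.5,40,-9.7,5,0,0,0],[0.5,39.6,-9.7,5,0,0,0],[0.5,0,0,0,0,0,-10.3],[0.5,0,0,0,0,0,-10.3],[0.5,0,0,0,0,0,-10.3]]'; python3 -m creep '[[0.5,0,0,0,0,0,-10.3],[0.5,0,0,0,0,0,-10.3],[0.5,0,0,0,0,0,-10.3],[0.5,0,0,0,0,0,-10.3],[0.5,0,0,0,0,0,-10.3]]';python3 -m creep '[[0.5,0,0,0,0,0,-10.3],[0.5,0,0,0,0,0,-10.3],[0.5,0,0,0,0,0,-10.3],[0.5,0,0,0,0,0,-10.3],[0.5,0,0,0,0,0,0]]';  python3 -c "
from h import *
grab('wrist',3)
go(540.3,-128.2,70.5,101)"
```

```text
time_s: 6.62
ee_pos: [538.2, -127.5, 173.6]
ee_rot: [-179.9, 0.2, 8.4]
force: [0.1, -0.7, -0.5]
gripper_width: 45.9
time_s: 7.25
ee_pos: [538.2, -127.5, 173.8]
ee_rot: [-179.8, 0.1, 59.9]
force: [0.8, 0.6, 0.2]
gripper_width: 45.6
time_s: 7.88
ee_pos: [538.3, -127.5, 174.1]
ee_rot: [-179.8, -0.1, 100.7]
force: [0.0, -0.8, 0.3]
gripper_width: 45.5
t 7.925 pos [ 538.5 -127.5  174.5] rot [-1.798e+02 -1.000e-01  1.007e+02] F [ 0.1  0.6 -0.5] T [ 0.02 -0.1  -0.01] w 45.9 q6 -25.2
SHIFT [ -1.1   1.9 104. ] TURNz -0.3
```

View pics/wrist3.png

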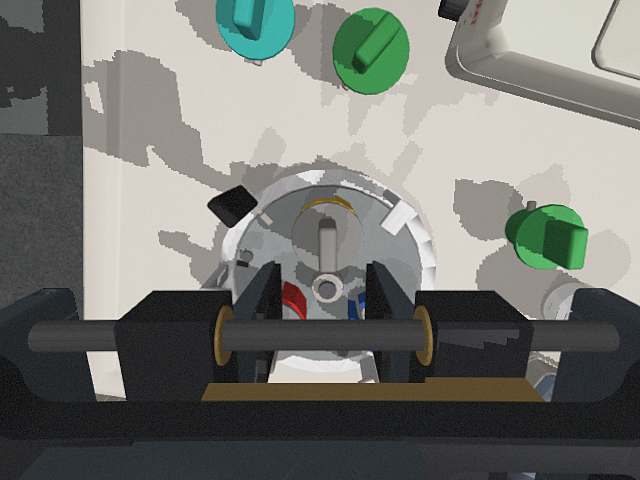

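```bash
python3 -m creep '[[0.5,-1.1,2.1,40,0,0,-0.3],[0.5,0,0,40,0,0,0],[0.5,0,0,18,0,0,0],[0.5,0,0,6,0,0,0],[0.5,0,0,0,0,0,0]]' 40; python3 -m creep '[[1,0,0,0,0,0,0],[1,0,0,0,0,0,0],[1,0,0,0,0,0,0],[1,0,0,0,0,0,0],[1,0,0,0,0,0,0]]' 40;  python3 -c "
from h import *
grab('wrist',4)
go(540.3,-128.2,63.5,101)"
```

```text
time_s: 8.55
ee_pos: [541.5, -128.4, 72.0]
ee_rot: [-180.0, -0.0, 101.2]
force: [-0.1, 0.8, 0.2]
gripper_width: 45.6
time_s: 9.18
ee_pos: [541.6, -128.5, 72.5]
ee_rot: [180.0, 0.0, 101.3]
force: [-1.4, 1.5, 3.1]
gripper_width: 14.1
t 9.225 pos [ 541.6 -128.5   72.5] rot [180.    0.  101.3] F [-0.4 -0.   4. ] T [-0.03  0.02  0.01] w 14.0 q6 -25.8
SHIFT [ 0.5 -1.2  9. ] TURNz 0.3
```

View pics/wrist4.png

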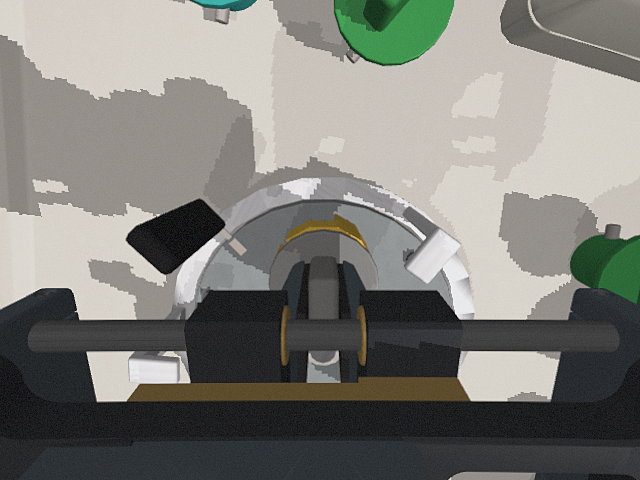

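```bash
python3 -m creep '[[1,0,0,3,0,0,0],[1,0,0,3,0,0,0],[1,0,0,2,0,0,0],[1,0,0,0,0,0,0]]' ; python3 -c "
from h import *
go(540.3,-128.2,63.5,101)"
```

```text
time_s: 9.72
ee_pos: [541.6, -128.5, 65.4]
ee_rot: [180.0, 0.0, 101.3]
force: [-3.0, -0.2, 10.9]
gripper_width: 13.8
t 9.725 pos [ 541.6 -128.5   65.4] rot [180.    0.  101.3] F [-3.  -0.2 10.9] T [ 0.05  0.56 -0.06] w 13.8 q6 -25.8
SHIFT [ 0.6 -1.2  1.9] TURNz 0.3
```

```bash
python3 -m creep '[[1,0,0,1.2,0,0,0],[1,0,0,0,0,0,-7],[1,0,0,0,0,0,-8],[1,0,0,0,0,0,-8],[1,0,0,0,0,0,-8]]' ; python3 -m creep '[[1,0,0,0,0,0,-8],[1,0,0,0,0,0,-8],[1,0,0,0,0,0,-8],[1,0,0,0,0,0,-4],[1,0,0,0,0,0,0]]' ; python3 -c "
from h import *
go(540.3,-128.2,63.5,161)"
```

```text
time_s: 10.35
ee_pos: [542.9, -127.7, 65.4]
ee_rot: [179.8, 0.1, 132.5]
force: [-2.6, 3.7, 15.6]
gripper_width: 14.0
time_s: 10.98
ee_pos: [542.9, -127.6, 65.4]
ee_rot: [179.9, 0.2, 160.2]
force: [-1.7, 2.9, 15.7]
gripper_width: 13.8
t 10.975 pos [ 542.9 -127.6   65.4] rot [179.9   0.2 160.2] F [-1.7  2.9 15.7] T [0.9  0.47 0.09] w 13.8 q6 -84.8
SHIFT [ 2.2 -1.5  1.9] TURNz -0.8
```

```bash
python3 -m creep '[[1,0,0,0,0,0,-1],[1,0,0,-6,0,0,0],[1,0,0,-10,0,0,0],[1,0,0,-10,0,0,0],[1,0,0,0,0,0,0]]' ; python3 -c "
from h import *
go(540.3,-128.2,160,161)"
```

```text
time_s: 11.6
ee_pos: [541.6, -128.6, 89.2]
ee_rot: [-180.0, 0.0, 161.3]
force: [2.1, 1.2, -0.2]
gripper_width: 13.8
t 11.6 pos [ 541.6 -128.6   89.2] rot [-180.     0.   161.3] F [ 2.1  1.2 -0.2] T [ 0.22 -0.41  0.07] w 13.8 q6 -85.8
SHIFT [  1.3  -0.  -70.8] TURNz 0.3
```

```bash
python3 -m creep '[[1,0,0,-30,0,0,0],[1,0,0,-40,0,0,0],[1,0,0,-15,0,0,0],[1,0,0,0,0,0,0]]' ; python3 -c "
from h import *
go(540.3,-128.2,160,161)
f=grab('scene',5); t=grab('top',5)
crop(t,180,190,320,310,5,'c5'); crop(f,220,140,440,350,3.5,'c5s')"
```

```text
time_s: 12.1
ee_pos: [541.4, -128.6, 173.9]
ee_rot: [-180.0, 0.0, 161.3]
force: [-0.4, 0.6, -1.0]
gripper_width: 13.8
t 12.1 pos [ 541.4 -128.6  173.9] rot [-180.     0.   161.3] F [-0.4  0.6 -1. ] T [ 0.06 -0.14  0.04] w 13.8 q6 -85.8
SHIFT [ 1.2 -0.  13.9] TURNz 0.3
```

View pics/c5.png

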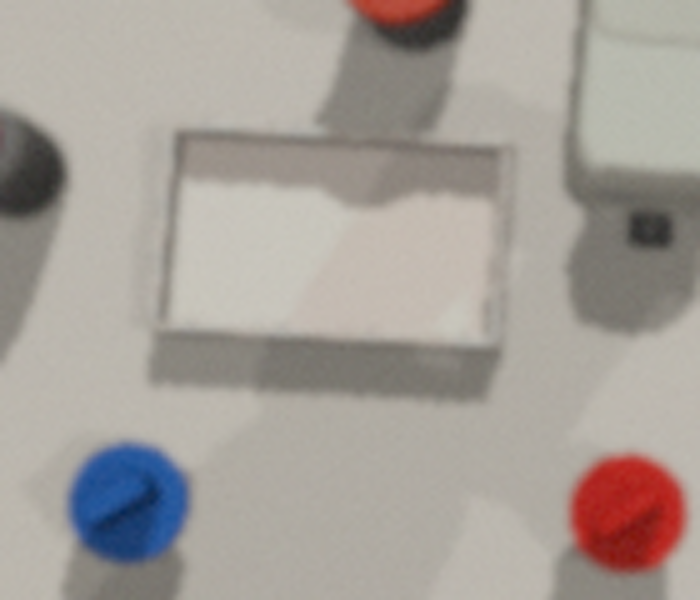

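View pics/c5s.png

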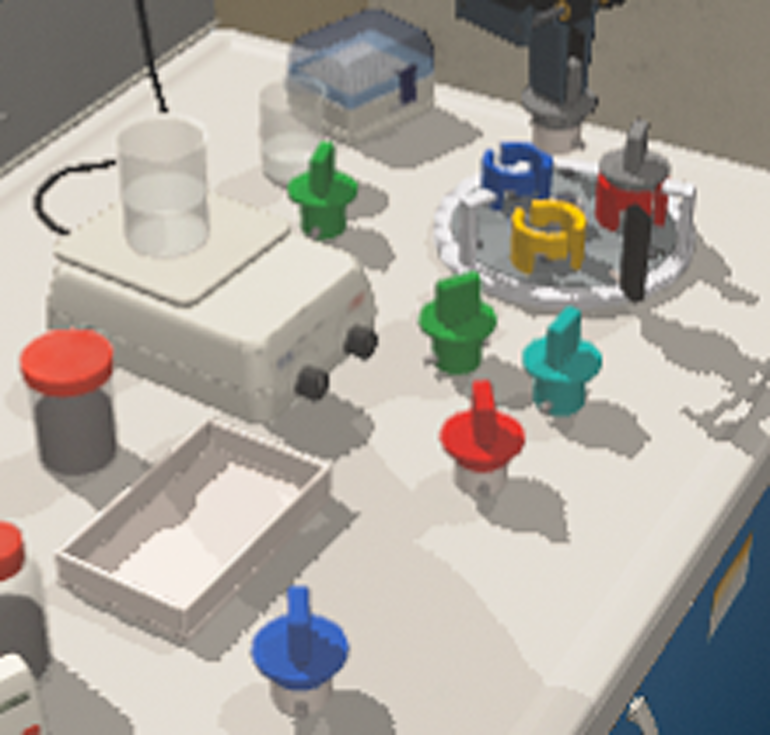

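```bash
python3 - <<'E'
from h import *
t=load("top5")
c=np.array([(172,131),(512,147),(498,350),(155,331)],float)/5+[180,190]
X=onplane(t,c,30); print(X.round(1),X.mean(0))
for i in range(4):
    v=X[(i+1)%4]-X[i]; print(np.linalg.norm(v).round(1),np.degrees(np.arctan2(v[1],v[0])).round(1))
h=hsv(t)
for n,lo,hi in [("blue",(105,140,60),(130,255,255)),("red",(0,150,80),(6,255,255))]:
    m=cv2.inRange(h,lo,hi); k,l,s,cc=cv2.connectedComponentsWithStats(m)
    for i in range(1,k):
        if s[i][4]>200: print(n,cc[i],onplane(t,cc[i],50)[0].round(1))
go(605,345,174,None)
E
```

```text
[[655.8 390.4  30. ]
 [651.7 212.1  30. ]
 [544.3 215.7  30. ]
 [550.1 393.2  30. ]] [600.49039959 302.85685689  30.        ]
178.3 -91.3
107.5 178.1
177.6 88.1
105.7 -1.5
blue [205.37270341 290.2808399 ] [461.2 397.8  50. ]
red [259.04791667 181.79166667] [746.3 274.9  50. ]
red [305.01578947 292.37631579] [461.3 147.2  50. ]
t 12.2 pos [ 540.4 -128.2  172.3] rot [-180.    -0.2  161.3] F [ 0.2  0.1 -0.4] T [ 0.13 -0.13  0.02] w 13.7 q6 -85.8
SHIFT [ 90.8 468.9  -1.7] TURNz None
```

```bash
python3 -m creep '[[1,5,25,0,0,0,0],[1,10,51,0,0,0,0],[1,10,54,0,0,0,0],[1,10,54,0,0,0,0],[1,10,54,0,0,0,0]]' ; python3 -m creep '[[1,10,54,0,0,0,0],[1,10,54,0,0,0,0],[1,10,54,0,0,0,0],[1,10,44,0,0,0,0],[1,5.8,24.9,0,0,0,0]]' ;python3 -m creep '[[1,0,0,0,0,0,0]]' ; python3 -c "
from h import *
grab('wrist',6)
go(601,344,52,None)"
```

```text
time_s: 12.82
ee_pos: [574.4, 112.9, 171.9]
ee_rot: [-179.9, -0.2, 161.3]
force: [1.1, -0.2, -2.4]
gripper_width: 13.5
time_s: 13.45
ee_pos: [605.1, 346.9, 170.9]
ee_rot: [-179.8, -0.2, 161.4]
force: [-0.5, 0.1, -1.8]
gripper_width: 13.7
time_s: 13.58
ee_pos: [605.0, 346.2, 171.0]
ee_rot: [-179.8, -0.2, 161.4]
force: [0.4, -0.5, -1.1]
gripper_width: 13.9
t 13.625 pos [605.2 344.8 171.5] rot [-1.798e+02 -1.000e-01  1.613e+02] F [ 0.6 -0.2 -1.5] T [ 0.09 -0.14  0.03] w 14.0 q6 -42.6
SHIFT [  3.4  -1.7 119.5] TURNz None
```

View pics/wrist6.png

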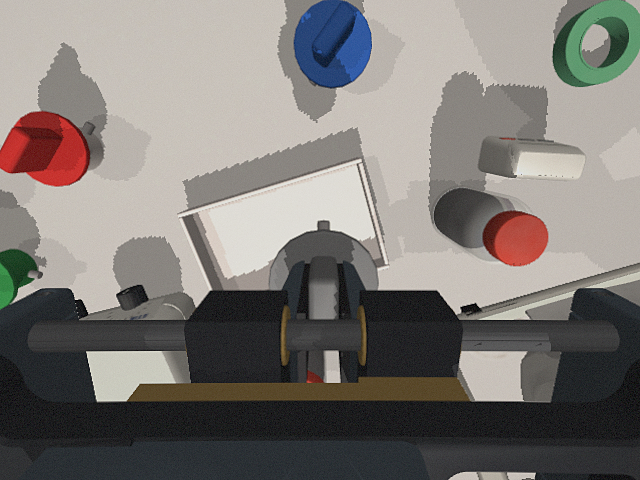

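```bash
python3 - <<'E'
from h import *
w=load("wrist6")
crop(w,160,140,410,310,3,"c6")
X=onplane(w,[(181,214),(361,159),(386,266)],30); print(X.round(1)); v=X[1]-X[0]; print(np.linalg.norm(v),np.degrees(np.arctan2(v[1],v[0])))
h=hsv(w); m=cv2.inRange(h,(105,140,40),(130,255,255)); k,l,s,c=cv2.connectedComponentsWithStats(m); i=1+s[1:,4].argmax(); 
print("blue",s[i],onplane(w,c[i],46))
m=cv2.inRange(h,(0,150,60),(6,255,255)); k,l,s,c=cv2.connectedComponentsWithStats(m)
for i in range(1,k):
  if s[i][4]>300:print("red",s[i],onplane(w,c[i],46))
E
```

```text
[[548.4 222.8  30. ]
 [553.8 397.8  30. ]
 [659.6 391.5  30. ]]
175.09194186031564 88.21481028137785
blue [ 294    0   78   88 5257] [[461.57481465 400.47313569  46.        ]]
red [   0  111   90   75 4561] [[461.8097573  147.14061103  46.        ]]
red [ 483  211   65   55 2706] [[663.54023562 508.46506063  46.        ]]
```

View pics/c6.png

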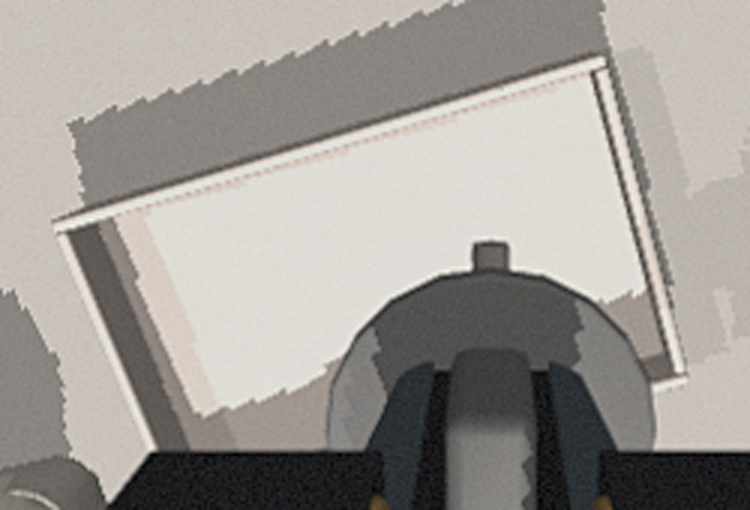

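```bash
python3 -m creep '[[1,2,0,30,0,0,0],[1,0,0,45,0,0,0],[1,0,0,30,0,0,0],[1,0,0,10,0,0,0],[1,0,0,0,0,0,0]]' ; python3 -m creep '[[1,0,0,2.5,0,0,0],[1,0,0,1.5,0,0,0],[1,0,0,0,0,0,0]]' ;python3 -c "
from h import *
go(603,345,51.4,None)"
```

```text
time_s: 14.25
ee_pos: [604.2, 344.5, 58.6]
ee_rot: [-179.9, -0.0, 161.2]
force: [-0.0, -0.4, -0.8]
gripper_width: 14.0
time_s: 14.62
ee_pos: [604.4, 345.6, 55.5]
ee_rot: [180.0, 0.0, 161.3]
force: [0.3, 0.2, -1.8]
gripper_width: 13.6
t 14.625 pos [604.4 345.6  55.5] rot [180.    0.  161.3] F [ 0.3  0.2 -1.8] T [ 0.09 -0.15  0.03] w 13.6 q6 -42.5
SHIFT [ 1.1 -1.   4.1] TURNz None
```

```bash
python3 -m creep '[[1,0,0,2,0,0,0],[1,0,0,1.5,0,0,0],[1,0,0,1,0,0,0],[1,0,0,0,0,0,0]]' ;python3 -c "
from h import *
go(603,345,51.4,None)"
```

```text
time_s: 15.12
ee_pos: [604.3, 345.5, 51.4]
ee_rot: [180.0, 0.0, 161.3]
force: [-1.9, -0.5, 5.5]
gripper_width: 13.8
t 15.125 pos [604.3 345.5  51.4] rot [180.    0.  161.3] F [-1.9 -0.5  5.5] T [-0.1   0.21  0.03] w 13.8 q6 -42.5
SHIFT [ 1.1 -0.9  0. ] TURNz None
```

```bash
python3 -m creep '[[0.6,0,0,0,0,0,0],[0.6,0,0,0,0,0,0],[0.6,0,0,0,0,0,0],[0.55,0,0,-10,0,0,0],[0.5,0,0,-45,0,0,0]]' ; python3 -m creep '[[0.5,0,0,-55,0,0,0],[0.5,0,0,-10,0,0,6],[0.5,0,0,0,0,0,8]]' ;python3 -c "
from h import *
grab('wrist',7)
go(506.4,-226,165,101)"
```

```text
time_s: 15.75
ee_pos: [602.5, 344.5, 103.3]
ee_rot: [-179.7, -0.3, 161.3]
force: [0.9, -0.7, 0.5]
gripper_width: 45.2
time_s: 16.12
ee_pos: [605.1, 346.0, 173.4]
ee_rot: [179.8, 0.1, 147.0]
force: [-0.3, -0.3, -0.3]
gripper_width: 45.7
t 16.175 pos [604.7 345.8 172.3] rot [1.799e+02 1.000e-01 1.468e+02] F [-0.5 -0.5  0.1] T [ 0.06 -0.14  0.  ] w 45.4 q6 -28.0
SHIFT [-230.5 -532.4    6.3] TURNz 45.8
```

View pics/wrist7.png

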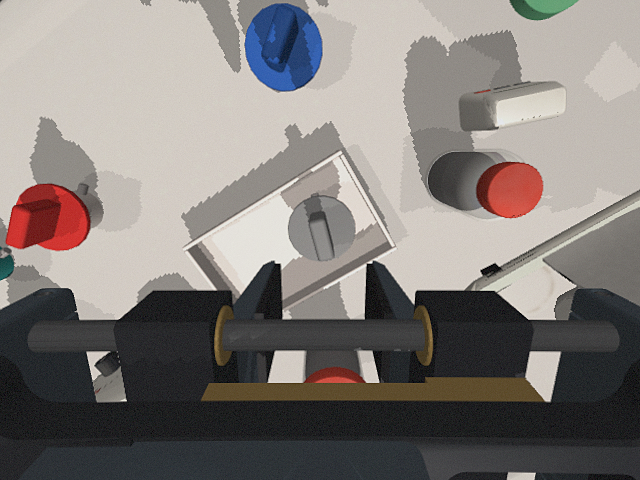

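```bash
python3 -m creep '[[0.5,-23,-53.2,0,0,0,0],[0.5,-23,-53.2,0,0,0,0],[0.5,-23,-53.2,0,0,0,0],[0.5,-23,-53.2,0,0,0,0],[0.5,-23,-53.2,0,0,0,0]]' ; python3 -m creep '[[0.5,-23,-53.2,0,0,0,0],[0.5,-23,-53.2,0,0,0,0],[0.5,-23,-53.2,0,0,0,0],[0.5,-23,-53.2,0,0,0,0],[0.5,-23,-53.2,0,0,0,0]]'; python3 -m creep '[[0.5,0,0,0,0,0,9.2],[0.5,0,0,0,0,0,9.2],[0.5,0,0,0,0,0,9.2],[0.5,0,0,0,0,0,9.2],[0.5,0,0,0,0,0,9]]';python3 -c "
from h import *
grab('wrist',8)
go(506.4,-226,70.5,101)"
```

```text
time_s: 16.8
ee_pos: [556.8, 57.8, 170.9]
ee_rot: [180.0, 0.1, 147.4]
force: [0.8, -0.0, 0.5]
gripper_width: 45.7
time_s: 17.42
ee_pos: [509.6, -228.3, 171.0]
ee_rot: [180.0, 0.1, 147.4]
force: [1.5, -0.2, -0.5]
gripper_width: 45.8
time_s: 18.05
ee_pos: [510.0, -226.5, 170.9]
ee_rot: [180.0, 0.0, 101.3]
force: [-0.2, -0.3, -0.1]
gripper_width: 45.3
t 18.1 pos [ 510.1 -226.4  170.8] rot [180.    0.  101.1] F [ 0.4  0.5 -0.1] T [ 0.05 -0.03 -0.03] w 45.6 q6 -36.2
SHIFT [  1.2  -3.6 100.3] TURNz 0.1
```

View pics/wrist8.png

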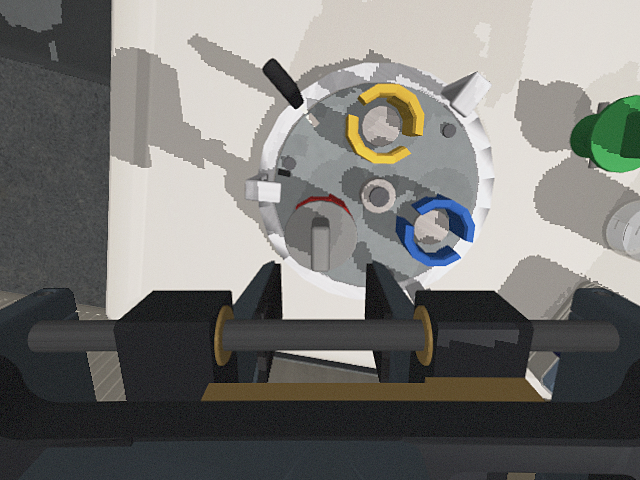

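```bash
python3 -m creep '[[0.5,1.2,-3,38,0,0,0],[0.5,0,0,38,0,0,0],[0.5,0,0,16,0,0,0],[0.5,0,0,7,0,0,0],[0.5,0,0,0,0,0,0]]' 40; python3 -m creep '[[1,0,0,0,0,0,0],[1,0,0,0,0,0,0],[1,0,0,0,0,0,0],[1,0,0,0,0,0,0],[1,0,0,0,0,0,0]]' 40;  python3 -m creep '[[1,0,0,3,0,0,0],[1,0,0,3,0,0,0],[1,0,0,2.5,0,0,0],[1,0,0,0,0,0,0]]' ; python3 -c "
from h import *
grab('wrist',9)
go(506.4,-226,63.5,101)"
```

```text
time_s: 18.73
ee_pos: [507.4, -226.1, 72.1]
ee_rot: [179.9, 0.0, 101.5]
force: [-0.4, 0.3, 0.4]
gripper_width: 45.3
time_s: 19.35
ee_pos: [507.1, -225.9, 71.8]
ee_rot: [180.0, 0.0, 101.5]
force: [0.5, -0.6, 1.6]
gripper_width: 13.7
time_s: 19.85
ee_pos: [507.2, -225.9, 64.7]
ee_rot: [179.9, 0.0, 101.5]
force: [-1.5, 1.5, 13.0]
gripper_width: 14.0
t 19.9 pos [ 507.2 -225.9   64.7] rot [179.9   0.  101.5] F [-2.7  1.3 12.5] T [0.31 0.43 0.02] w 14.0 q6 -36.7
SHIFT [ 0.1 -0.8  1.2] TURNz 0.5
```

```bash
python3 -m creep '[[1,0,0,0.8,0,0,0],[1,0,0,0,0,0,-7],[1,0,0,0,0,0,-8],[1,0,0,0,0,0,-8],[1,0,0,0,0,0,-8]]' ; python3 -m creep '[[1,0,0,0,0,0,-8],[1,0,0,0,0,0,-8],[1,0,0,0,0,0,-8],[1,0,0,0,0,0,-4.5],[1,0,0,0,0,0,0]]' ; python3 -m creep '[[1,0,0,0,0,0,0],[1,0,0,-6,0,0,0],[1,0,0,-10,0,0,0],[1,0,0,-10,0,0,0],[1,0,0,0,0,0,0]]' ; python3 -c "
from h import *
go(506.4,-226,63.5,161)"
```

```text
time_s: 20.52
ee_pos: [507.6, -225.5, 64.7]
ee_rot: [179.9, 0.1, 132.7]
force: [-1.7, 5.0, 16.9]
gripper_width: 14.0
time_s: 21.15
ee_pos: [507.6, -225.6, 64.7]
ee_rot: [180.0, 0.1, 161.0]
force: [-1.7, 4.0, 17.1]
gripper_width: 13.7
time_s: 21.78
ee_pos: [506.7, -226.1, 88.4]
ee_rot: [-180.0, 0.0, 161.0]
force: [0.4, 0.5, -2.5]
gripper_width: 13.5
t 21.775 pos [ 506.7 -226.1   88.4] rot [-180.    0.  161.] F [ 0.4  0.5 -2.5] T [ 0.11 -0.19 -0.05] w 13.5 q6 -96.2
SHIFT [ 0.3 -0.  24.9] TURNz -0.0
```

```bash
python3 -m creep '[[1,0,0,-30,0,0,0],[1,0,0,-40,0,0,0],[1,0,0,-15,0,0,0],[1,0,0,0,0,0,0]]' ; python3 -c "
from h import *
go(600.8,265,172,161)"
```

```text
time_s: 22.28
ee_pos: [506.9, -225.9, 173.1]
ee_rot: [-180.0, 0.0, 161.0]
force: [0.1, -0.1, -1.9]
gripper_width: 13.9
t 22.275 pos [ 506.9 -225.9  173.1] rot [-180.    0.  161.] F [ 0.1 -0.1 -1.9] T [ 0.03 -0.18 -0.01] w 13.9 q6 -96.2
SHIFT [ 71.3 494.7   1. ] TURNz -0.0
```

```bash
python3 -m creep '[[1,5,30,0,0,0,0],[1,7.5,52,0,0,0,0],[1,7.5,54,0,0,0,0],[1,7.5,54,0,0,0,0],[1,7.5,54,0,0,0,0]]' ; python3 -m creep '[[1,7.5,54,0,0,0,0],[1,7.5,54,0,0,0,0],[1,7.5,54,0,0,0,0],[1,7.5,54,0,0,0,0],[1,6.3,34.7,0,0,0,0]]' ;python3 -m creep '[[1,0,0,0,0,0,0]]' ; python3 -c "
from h import *
grab('wrist',10)
go(600.8,265,51.4,161)"
```

```text
time_s: 22.9
ee_pos: [552.3, 17.8, 170.8]
ee_rot: [-179.9, -0.2, 161.0]
force: [1.1, -0.4, -0.5]
gripper_width: 13.9
time_s: 23.52
ee_pos: [599.8, 267.1, 170.0]
ee_rot: [-179.8, -0.2, 161.1]
force: [-0.1, -0.3, -1.9]
gripper_width: 13.7
time_s: 23.65
ee_pos: [599.7, 267.2, 169.9]
ee_rot: [-179.8, -0.2, 161.2]
force: [0.1, -0.3, -2.4]
gripper_width: 13.5
t 23.7 pos [599.6 265.4 170.3] rot [-179.8   -0.2  161.1] F [ 0.4  0.1 -2.5] T [-0.01 -0.14 -0.01] w 13.9 q6 -48.2
SHIFT [ -1.7   0.5 118.9] TURNz 0.1
```

View pics/wrist10.png

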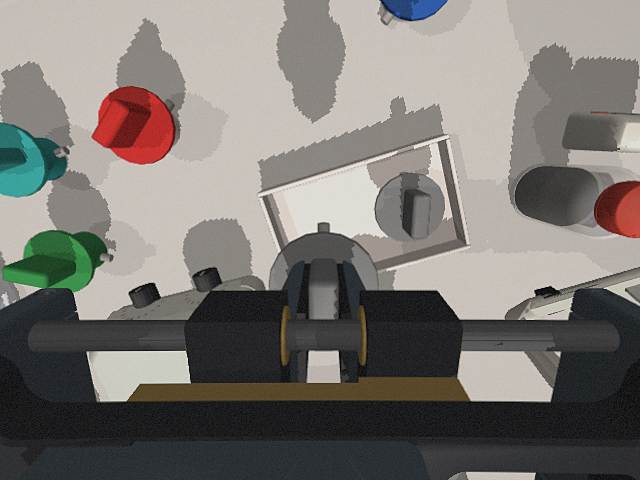

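```bash
python3 -m creep '[[1,-1.7,1.5,30,0,0,0],[1,0,0,45,0,0,0],[1,0,0,30,0,0,0],[1,0,0,9,0,0,0],[1,0,0,0,0,0,0]]' ; python3 -m creep '[[1,0,0,2.5,0,0,0],[1,0,0,2,0,0,0],[1,0,0,0,0,0,0]]' ;python3 -c "
from h import *
go(600.8,266,51.4,None)"
```

```text
time_s: 24.32
ee_pos: [602.8, 265.0, 58.8]
ee_rot: [-179.9, -0.0, 160.9]
force: [-0.4, 0.5, -1.1]
gripper_width: 13.8
time_s: 24.7
ee_pos: [603.0, 266.0, 55.1]
ee_rot: [180.0, 0.0, 161.0]
force: [-0.3, 0.6, -2.3]
gripper_width: 13.5
t 24.7 pos [603.  266.   55.1] rot [180.   0. 161.] F [-0.3  0.6 -2.3] T [ 0.03 -0.14  0.03] w 13.5 q6 -48.2
SHIFT [ 2.1 -0.7  3.7] TURNz None
```

```bash
python3 -m creep '[[1,0,0,2,0,0,0],[1,0,0,1.5,0,0,0],[1,0,0,0,0,0,0]]'; python3 -m creep '[[1,0,0,1.2,0,0,0],[1,0,0,0,0,0,0]]' ;python3 -c "
from h import *
go(600.8,266,51.4,None)"
```

```text
time_s: 25.08
ee_pos: [602.8, 265.9, 50.9]
ee_rot: [-180.0, -0.0, 161.0]
force: [-0.7, 0.5, -1.2]
gripper_width: 13.6
time_s: 25.32
ee_pos: [602.9, 265.9, 50.7]
ee_rot: [180.0, 0.0, 161.0]
force: [-1.4, -0.9, 3.6]
gripper_width: 14.3
t 25.325 pos [602.9 265.9  50.7] rot [180.   0. 161.] F [-1.4 -0.9  3.6] T [-0.09  0.31  0.04] w 14.3 q6 -48.2
SHIFT [ 2.  -0.6 -0.7] TURNz None
```

```bash
python3 -m creep '[[0.6,0,0,0,0,0,0],[0.6,0,0,0,0,0,0],[0.6,0,0,0,0,0,0],[0.55,0,0,-10,0,0,0],[0.5,0,0,-45,0,0,0]]' ; python3 -m creep '[[0.5,0,0,-55,0,0,0],[0.5,0,0,-10,0,0,8],[0.5,0,0,0,0,0,8]]' ;python3 -c "
from h import *
grab('wrist',11)
go(461.5,399,165,118)"
```

```text
time_s: 25.95
ee_pos: [601.1, 265.2, 103.0]
ee_rot: [-179.7, -0.3, 161.0]
force: [1.3, 0.5, -0.6]
gripper_width: 45.0
time_s: 26.32
ee_pos: [603.8, 266.3, 172.8]
ee_rot: [179.8, 0.1, 144.7]
force: [-0.5, 0.8, -1.0]
gripper_width: 45.7
t 26.375 pos [603.4 266.2 171.8] rot [1.799e+02 1.000e-01 1.445e+02] F [ 0.7 -0.   0.7] T [ 0.1  -0.15 -0.04] w 45.7 q6 -31.7
SHIFT [192.6  25.9   6.5] TURNz 26.5
```

View pics/wrist11.png

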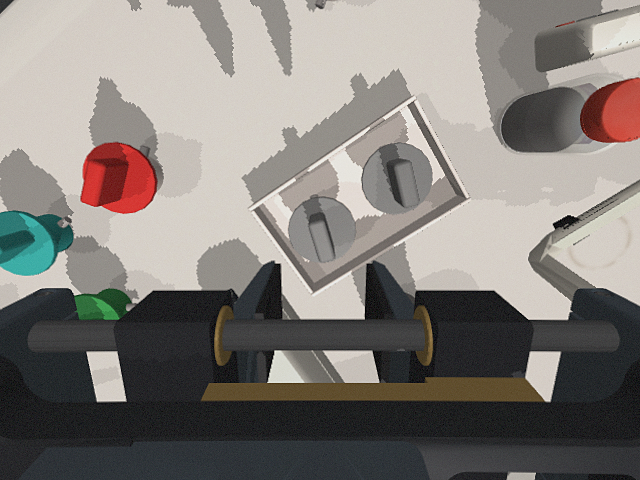

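```bash
python3 -m creep '[[0.5,48,6.5,0,0,0,0],[0.5,48,6.5,0,0,0,0],[0.5,48,6.5,0,0,0,0],[0.5,48,6.5,0,0,0,0],[0.5,0,0,0,0,0,8.8]]' ; python3 -m creep '[[0.5,0,0,0,0,0,8.8],[0.5,0,0,0,0,0,8.8],[0.5,0,0,0,0,0,0]]' ;python3 -c "
from h import *
f=grab('wrist',12)
h=hsv(f); m=cv2.inRange(h,(105,140,40),(130,255,255)); k,l,s,c=cv2.connectedComponentsWithStats(m)
for i in range(1,k):
  if s[i][4]>300: print(s[i],c[i],onplane(f,c[i],46))
go(461.5,399,46,118)"
```

```text
time_s: 27.0
ee_pos: [458.0, 399.6, 170.4]
ee_rot: [180.0, -0.0, 136.3]
force: [0.4, -0.7, -0.5]
gripper_width: 45.9
time_s: 27.38
ee_pos: [460.6, 397.5, 170.2]
ee_rot: [180.0, 0.0, 118.8]
force: [0.4, 1.2, 0.4]
gripper_width: 45.6
[ 263  184   67   67 3464] [295.64520785 217.02800231] [[431.36664046 397.4897882   46.        ]]
t 27.425 pos [460.6 397.4 170.1] rot [180.    0.  118.8] F [ 0.3 -1.1 -0.1] T [ 0.02 -0.17 -0.03] w 45.7 q6 10.9
SHIFT [  1.    1.5 124.1] TURNz 0.8
```

View pics/wrist12.png

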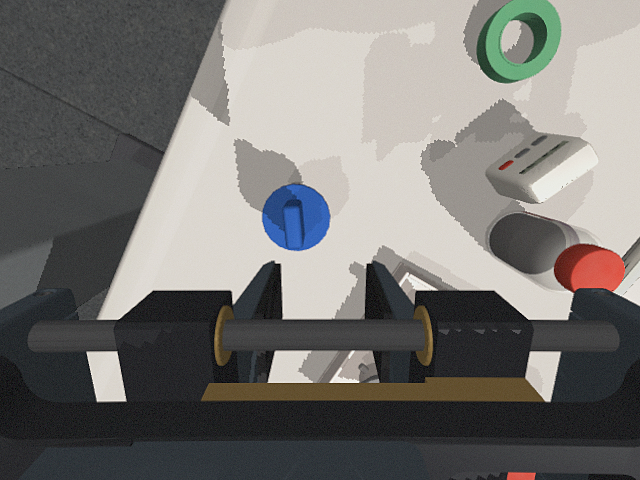

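```bash
python3 -c "
from h import *
f=load('wrist12'); crop(f,250,170,345,260,7,'c12')"
```

```text
(no output)
```

View pics/c12.png

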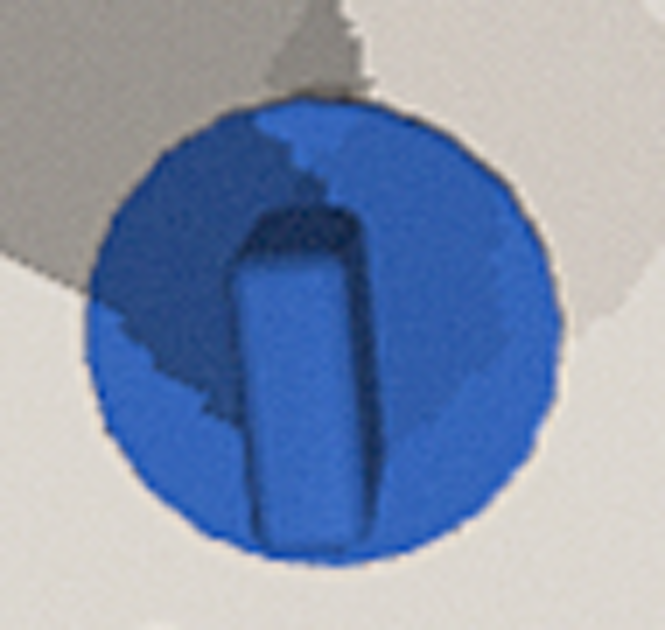

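```bash
python3 -c "
from h import *
f=load('wrist12'); o=lambda p,z:onplane(f,np.array([p])/7+[250,170]-0.43,z)[0]
a,b=o((290,258),80),o((318,545),80); v=b-a; print(o((323,330),44),(a+b)/2,np.linalg.norm(v),np.degrees(np.arctan2(v[1],v[0])))
a,b=o((234,270),80),o((262,545),80); v=b-a; print(np.degrees(np.arctan2(v[1],v[0])))
go(430.5,397.3,46.5,113.5)"
```

```text
[431.34709882 397.32103113  44.        ] [432.36467887 396.81528136  80.        ] 33.70078477509691 -57.189114677326394
-57.33060781930526
t 27.425 pos [460.6 397.4 170.1] rot [180.    0.  118.8] F [ 0.3 -1.1 -0.1] T [ 0.02 -0.17 -0.03] w 45.7 q6 10.9
SHIFT [ 14.4 -26.4 123.6] TURNz 5.3
```

```bash
python3 -m creep '[[0.5,13.9,-25.6,0,0,0,-4],[0.5,0,0,40,0,0,0],[0.5,0,0,50,0,0,0],[0.5,0,0,22,0,0,0],[0.5,0,0,8,0,0,0]]' 40; python3 -m creep '[[0.5,0,0,0,0,0,0]]'; python3 -c "
from h import *
f=grab('wrist',13)
go(431.5,397.2,47,122.8)"
```

```text
time_s: 28.05
ee_pos: [430.9, 396.8, 48.6]
ee_rot: [-179.9, 0.0, 122.7]
force: [0.2, -0.4, 0.3]
gripper_width: 45.8
time_s: 28.18
ee_pos: [431.7, 397.6, 50.2]
ee_rot: [180.0, 0.0, 122.6]
force: [-0.5, 0.0, 0.5]
gripper_width: 45.6
t 28.225 pos [432.1 397.9  50.8] rot [179.9  -0.  122.6] F [0.6 0.4 0.4] T [ 0.04 -0.14 -0.04] w 45.6 q6 8.9
SHIFT [-0.3 -0.9  3.8] TURNz -0.2
```

View pics/wrist13.png

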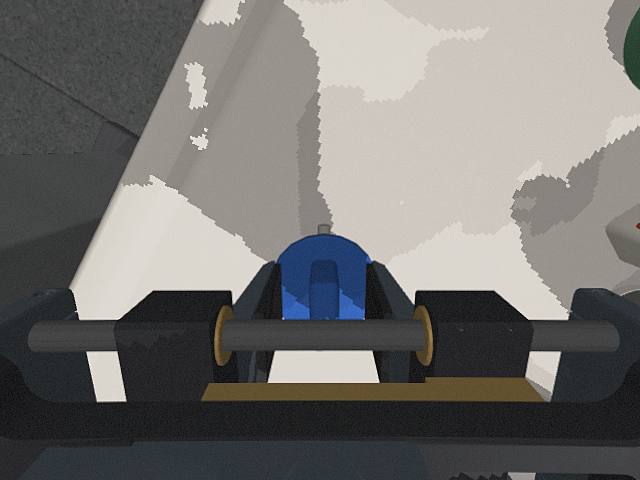

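```bash
python3 -m creep '[[0.5,0,-0.5,3.3,0,0,0],[1,0,0,0,0,0,0],[1,0,0,0,0,0,0],[1,0,0,0,0,0,0],[1,0,0,0,0,0,0]]' 40; python3 -m creep '[[1,0,0,0,0,0,0],[1,0,0,-20,0,0,0],[1,0,0,-50,0,0,0],[1,0,0,-52,0,0,0],[1,0,0,0,0,0,0]]'; python3 -c "
from h import *
f=grab('wrist',14)
go(608,-206.3,172,161)"
```

```text
time_s: 28.85
ee_pos: [431.0, 397.1, 46.6]
ee_rot: [-180.0, 0.0, 122.6]
force: [-0.2, -0.1, 1.5]
gripper_width: 13.7
time_s: 29.48
ee_pos: [433.0, 398.9, 173.1]
ee_rot: [179.5, -0.1, 122.6]
force: [-0.1, 0.5, -2.4]
gripper_width: 13.7
t 29.525 pos [431.6 397.6 170.2] rot [179.8  -0.  122.6] F [-0.1 -0.1 -2.3] T [-0.07 -0.09  0.04] w 13.7 q6 9.0
SHIFT [-603.9 -176.4   -2.7] TURNz -38.4
```

View pics/wrist14.png

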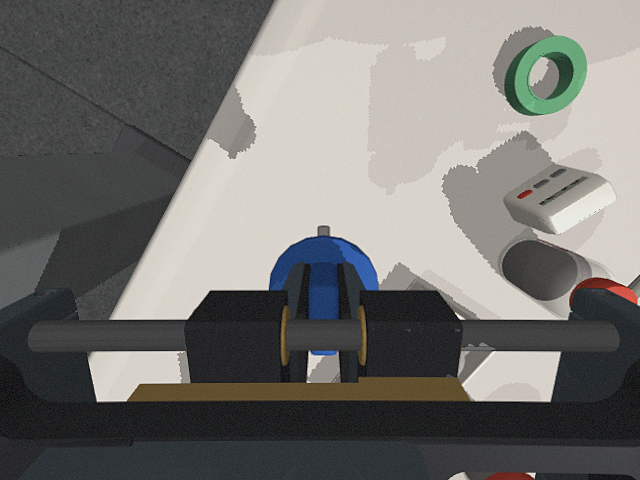

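```bash
python3 - <<'E'
from h import *
# tool-frame camera: cam at (76.7,.6,-171.1), R cols
w=load("wrist0"); Rc=np.array([[0.,1,0],[-.962,0,-.275],[-.275,0,.962]]); o=np.array([76.7,.6,-171.1])
def tool(f,px,z):
    K,d,_=cam(f); u=cv2.undistortPoints(np.array([[px]],float),K,d)[0,0]; r=Rc.T@np.array([*u,1]); s=(z-o[2])/r[2]; return (o+s*r).round(1)
for n,z in (("wrist6",3.4),("wrist10",3.4),("wrist14",2.6)):
    f=load(n); col=f["frame"][200:262,323].astype(int); 
    print(n); crop(f,240,200,410,380,4,"f_"+n)
    for r in range(215,262): 
        pass
    g=cv2.GaussianBlur(cv2.cvtColor(f["frame"],cv2.COLOR_RGB2GRAY),(3,3),0).astype(int)
    print(g[218:250,335].tolist())
    print([ (r,tool(f,(335,r),z)[0]) for r in (228,231,234,237,240)])
E
```

```text
wrist6
[220, 220, 219, 220, 220, 220, 220, 220, 220, 221, 224, 218, 178, 112, 72, 76, 86, 84, 81, 81, 82, 82, 81, 81, 81, 81, 82, 82, 81, 81, 81, 81]
[(228, np.float64(33.4)), (231, np.float64(31.7)), (234, np.float64(30.1)), (237, np.float64(28.4)), (240, np.float64(26.7))]
wrist10
[220, 220, 220, 220, 220, 220, 220, 220, 220, 221, 221, 221, 223, 222, 192, 125, 76, 75, 85, 84, 82, 80, 80, 82, 84, 84, 83, 81, 81, 81, 82, 82]
[(228, np.float64(33.4)), (231, np.float64(31.7)), (234, np.float64(30.1)), (237, np.float64(28.4)), (240, np.float64(26.7))]
wrist14
[212, 212, 213, 212, 212, 212, 212, 212, 212, 212, 213, 212, 212, 212, 213, 212, 215, 209, 167, 96, 53, 65, 85, 88, 83, 71, 61, 59, 59, 57, 57, 59]
[(228, np.float64(33.6)), (231, np.float64(31.9)), (234, np.float64(30.3)), (237, np.float64(28.6)), (240, np.float64(27.0))]
```

View pics/f_wrist14.png

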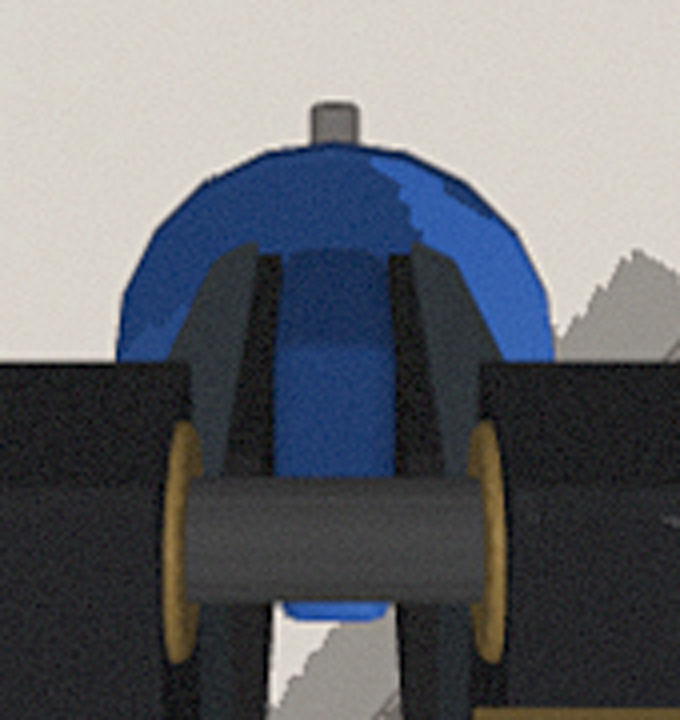

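View pics/f_wrist10.png

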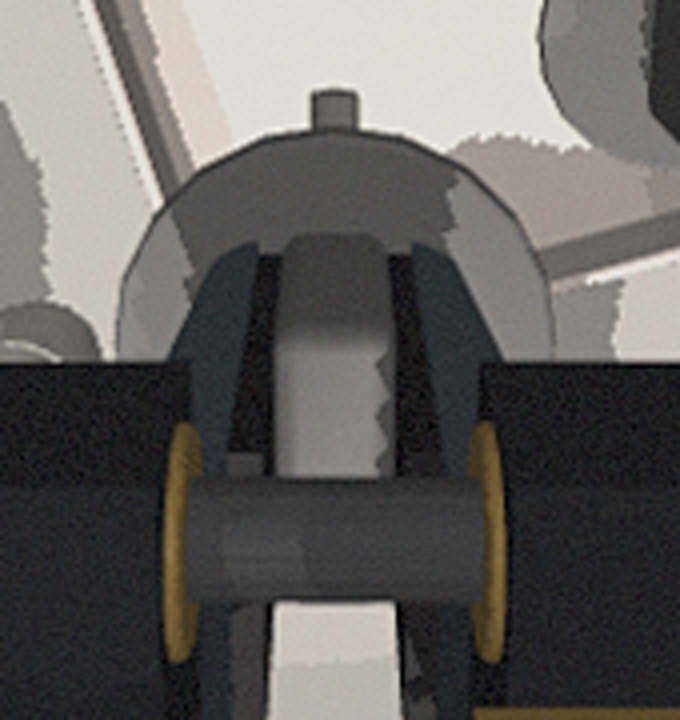

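```bash
python3 -m creep '[[1,0,0,0,0,0,-9.6],[1,0,0,0,0,0,-9.6],[1,0,0,0,0,0,-9.6],[1,0,0,0,0,0,-9.5],[1,0,0,0,0,0,0]]'; python3 -c "
from h import *
go(607.3,-205.5,172,160.9)"
```

```text
time_s: 30.15
ee_pos: [430.1, 396.3, 166.5]
ee_rot: [-179.8, -0.1, 160.8]
force: [0.5, 0.5, -1.7]
gripper_width: 13.7
t 30.15 pos [430.1 396.3 166.5] rot [-1.798e+02 -1.000e-01  1.608e+02] F [ 0.5  0.5 -1.7] T [ 0.02 -0.15 -0.01] w 13.7 q6 -29.2
SHIFT [-365.7 -509.8   -4.3] TURNz -0.1
```

```bash
python3 -m creep '[[1,-22,-30,-4,0,0,0],[1,-33.2,-46.3,0,0,0,0],[1,-33.2,-46.3,0,0,0,0],[1,-33.2,-46.3,0,0,0,0],[1,-33.2,-46.3,0,0,0,0]]'; python3 -m creep '[[1,-33.2,-46.3,0,0,0,0],[1,-33.2,-46.3,0,0,0,0],[1,-33.2,-46.3,0,0,0,0],[1,-33.2,-46.3,0,0,0,0],[1,-33.2,-46.3,0,0,0,0]]'; python3 -m creep '[[1,-33.2,-46.3,0,0,0,0],[1,-11.7,-16.8,0,0,0,0],[1,0,0,0,0,0,0],[1,0,0,0,0,0,0]]'; python3 -c "
from h import *
grab('wrist',15)
go(607.3,-205.5,110,160.9)"
```

```text
time_s: 30.78
ee_pos: [506.4, 141.2, 171.6]
ee_rot: [-179.9, -0.1, 160.7]
force: [1.4, -0.1, -0.9]
gripper_width: 13.7
time_s: 31.4
ee_pos: [587.4, -131.7, 171.4]
ee_rot: [180.0, -0.1, 160.7]
force: [1.2, 0.8, -1.9]
gripper_width: 13.6
time_s: 31.9
ee_pos: [608.8, -202.7, 172.1]
ee_rot: [180.0, -0.1, 160.9]
force: [-0.3, 0.5, -1.2]
gripper_width: 14.0
t 31.95 pos [ 608.9 -202.5  172.5] rot [ 1.800e+02 -1.000e-01  1.609e+02] F [-0.7 -0.5 -2. ] T [ 0.09 -0.14  0.04] w 13.9 q6 -90.4
SHIFT [ 0.5 -3.4 62.5] TURNz 0.0
```

View pics/wrist15.png

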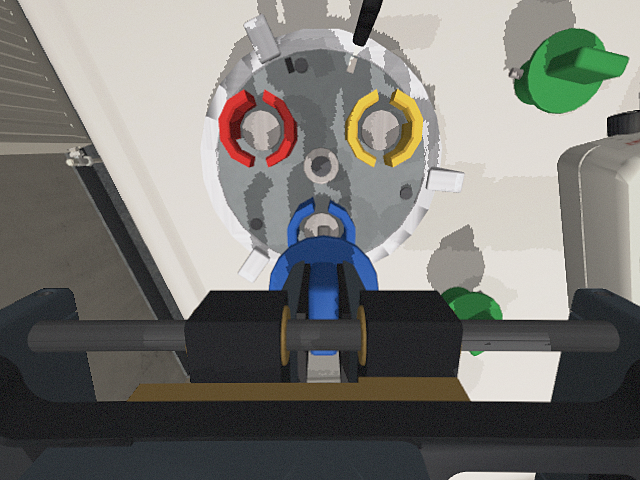

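```bash
python3 - <<'E'
from h import *
w=load("wrist15"); h=hsv(w)
for n,lo,hi in (("red",(0,150,60),(8,255,255)),("yel",(20,150,60),(32,255,255))):
    m=cv2.inRange(h,lo,hi); m[200:]=0; m[:,:200]=0; ys,xs=np.nonzero(m); print(xs.min(),xs.max(),ys.min(),ys.max())
    hull=cv2.convexHull(np.c_[xs,ys].astype(np.int32)).reshape(-1,2)
    X=onplane(w,hull,56)[:,:2]; print(n,cv2.minEnclosingCircle(X.astype(np.float32)))
crop(w,200,60,450,260,3,"c15")
E
```

```text
219 296 90 166
red ((507.16925048828125, -224.59161376953125), 31.826908111572266)
345 422 89 166
yel ((540.3013916015625, -128.4029998779297), 31.803300857543945)
```

View pics/c15.png

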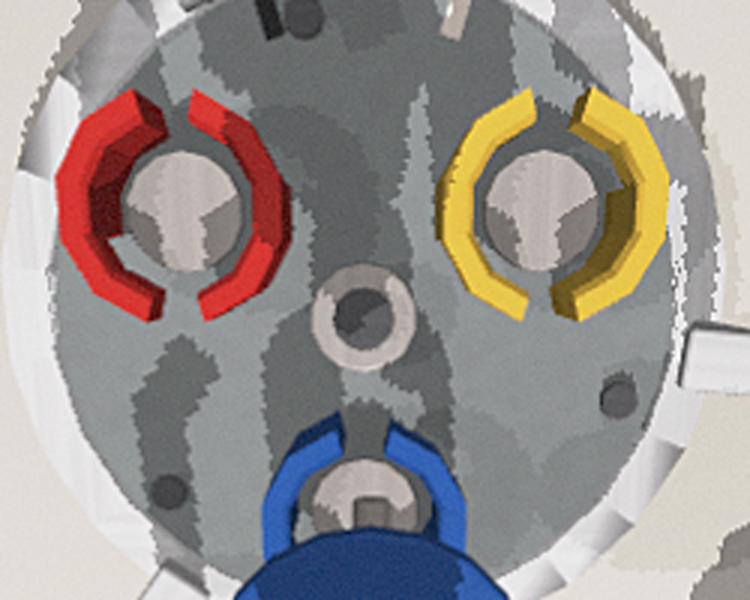

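```bash
python3 -m creep '[[1,0.5,-2.9,30,0,0,0],[1,0,0,25,0,0,0],[1,0,0,8,0,0,0],[1,0,0,0,0,0,0]]'; python3 -m creep '[[1,0,0,6,0,0,0],[1,0,0,6,0,0,0],[1,0,0,4,0,0,0],[1,0,0,0,0,0,0]]'; python3 -c "
from h import *
grab('wrist',16)
go(607.3,-205.5,64.6,160.9)"
```

```text
time_s: 32.45
ee_pos: [608.0, -206.0, 109.8]
ee_rot: [180.0, -0.0, 160.9]
force: [0.0, 0.3, -0.9]
gripper_width: 13.8
time_s: 32.95
ee_pos: [607.9, -206.7, 93.2]
ee_rot: [180.0, -0.0, 160.9]
force: [-0.7, 1.3, -1.5]
gripper_width: 13.9
t 33.0 pos [ 607.9 -206.7   93.4] rot [180.   -0.  160.9] F [ 0.9  1.  -2.4] T [ 0.34 -0.16  0.01] w 14.0 q6 -90.7
SHIFT [ 0.9  0.9 28.8] TURNz -0.0
```

```bash
python3 -m creep '[[1,0,0.7,5,0,0,0],[1,0,0,5,0,0,0],[1,0,0,4,0,0,0],[1,0,0,0,0,0,0]]'; python3 -m creep '[[1,0,0,4,0,0,0],[1,0,0,3,0,0,0],[1,0,0,0,0,0,0]]'; python3 -c "
from h import *
go(607.3,-205.5,64.6,160.9)"
```

```text
time_s: 33.5
ee_pos: [608.2, -206.4, 79.6]
ee_rot: [-180.0, -0.0, 160.9]
force: [-0.9, -0.2, 0.8]
gripper_width: 14.0
time_s: 33.88
ee_pos: [608.4, -206.5, 73.0]
ee_rot: [-180.0, 0.0, 160.9]
force: [-0.4, -0.2, 4.4]
gripper_width: 13.7
t 33.875 pos [ 608.4 -206.5   73. ] rot [-180.     0.   160.9] F [-0.4 -0.2  4.4] T [-0.06  0.18 -0.  ] w 13.7 q6 -90.6
SHIFT [1.4 0.6 8.4] TURNz -0.0
```

```bash
python3 -m creep '[[1,0,0,3,0,0,0],[1,0,0,3,0,0,0],[1,0,0,2.5,0,0,0],[1,0,0,1,0,0,0],[1,0,0,0,0,0,0]]'; python3 -c "
from h import *
go(607.3,-205.5,64.6,101)"
```

```text
time_s: 34.5
ee_pos: [608.4, -206.5, 64.5]
ee_rot: [-180.0, 0.1, 160.9]
force: [-3.1, 0.3, 9.9]
gripper_width: 14.1
t 34.5 pos [ 608.4 -206.5   64.5] rot [-1.800e+02  1.000e-01  1.609e+02] F [-3.1  0.3  9.9] T [0.1  0.69 0.01] w 14.1 q6 -90.6
SHIFT [ 1.4  0.6 -0.1] TURNz 59.9
```

```bash
python3 -m creep '[[1,0,0,1.2,0,0,0],[1,0,0,0,0,0,8],[1,0,0,0,0,0,8],[1,0,0,0,0,0,8],[1,0,0,0,0,0,8]]'; python3 -m creep '[[1,0,0,0,0,0,8],[1,0,0,0,0,0,8],[1,0,0,0,0,0,8],[1,0,0,0,0,0,4],[1,0,0,0,0,0,0]]'; python3 -c "
from h import *
go(607.3,-205.5,64.6,101)"
```

```text
time_s: 35.12
ee_pos: [610.1, -205.4, 64.6]
ee_rot: [179.8, 0.2, 128.6]
force: [0.5, 3.9, 14.8]
gripper_width: 13.8
time_s: 35.75
ee_pos: [610.5, -205.2, 64.7]
ee_rot: [179.7, 0.0, 100.8]
force: [0.0, 5.0, 14.4]
gripper_width: 13.8
t 35.75 pos [ 610.5 -205.2   64.7] rot [179.7   0.  100.8] F [ 0.   5.  14.4] T [ 0.81  0.12 -0.19] w 13.8 q6 -30.6
SHIFT [ 0.3 -3.2  0. ] TURNz -0.2
```

```bash
python3 -m creep '[[1,0,0,0,0,0,2.5],[1,0,0,0,0,0,0]]'; python3 -c "
from h import *
go(607.3,-205.5,64.6,101)"; python3 -m creep '[[1,0,0,-3,0,0,0],[1,0,0,-3,0,0,0],[1,0,0,-3,0,0,0],[1,0,0,0,0,0,0]]'; python3 -c "
from h import *
go(607.3,-205.5,64.6,101)"
```

```text
time_s: 36.0
ee_pos: [610.4, -205.3, 64.6]
ee_rot: [179.7, -0.0, 98.3]
force: [-0.8, 4.6, 12.9]
gripper_width: 14.0
t 36.0 pos [ 610.4 -205.3   64.6] rot [179.7  -0.   98.3] F [-0.8  4.6 12.9] T [ 0.78  0.19 -0.04] w 14.0 q6 -28.1
SHIFT [ 0.2 -3.1  0. ] TURNz -2.7
time_s: 36.5
ee_pos: [609.5, -205.8, 71.6]
ee_rot: [179.8, -0.0, 98.3]
force: [4.6, 3.6, 6.9]
gripper_width: 13.8
t 36.5 pos [ 609.5 -205.8   71.6] rot [179.8  -0.   98.3] F [4.6 3.6 6.9] T [ 0.94 -0.89 -0.02] w 13.8 q6 -28.1
SHIFT [ 0.7 -2.2  7. ] TURNz -2.7
```

```bash
python3 -m creep '[[1,0,0,-2,0,0,0],[1,0,0,0,0,0,0]]'; python3 -c "
from h import *
go(607.3,-205.5,64.6,101)"; python3 -m creep '[[0.6,0,0,0,0,0,0],[0.6,0,0,0,0,0,0],[0.6,0,0,0,0,0,0],[0.55,0,0,-10,0,0,0],[0.5,0,0,-45,0,0,0]]' ; python3 -m creep '[[0.5,0,0,-45,0,0,0],[0.5,0,0,0,0,0,0]]'; python3 -c "
from h import *
grab('wrist',17); grab('top',17)
go(462,147.3,165,127)"
```

```text
time_s: 36.75
ee_pos: [609.5, -205.9, 71.8]
ee_rot: [179.9, -0.0, 98.3]
force: [6.8, 3.8, -2.6]
gripper_width: 14.0
t 36.75 pos [ 609.5 -205.9   71.8] rot [179.9  -0.   98.3] F [ 6.8  3.8 -2.6] T [ 0.82 -1.4   0.04] w 14.0 q6 -28.1
SHIFT [ 0.7 -2.1  7.2] TURNz -2.7
time_s: 37.38
ee_pos: [606.3, -205.8, 126.3]
ee_rot: [-179.7, -0.2, 98.4]
force: [0.9, -0.6, 0.6]
gripper_width: 45.4
time_s: 37.62
ee_pos: [610.6, -207.3, 178.3]
ee_rot: [179.5, 0.3, 98.4]
force: [-0.8, 0.7, -0.8]
gripper_width: 45.9
t 37.725 pos [ 608.1 -206.4  173.7] rot [180.    0.   98.4] F [-0.2  0.4 -0.8] T [ 0.   -0.09  0.  ] w 45.5 q6 -28.1
SHIFT [371.2 -93.1   8.4] TURNz -28.6
```

View pics/wrist17.png

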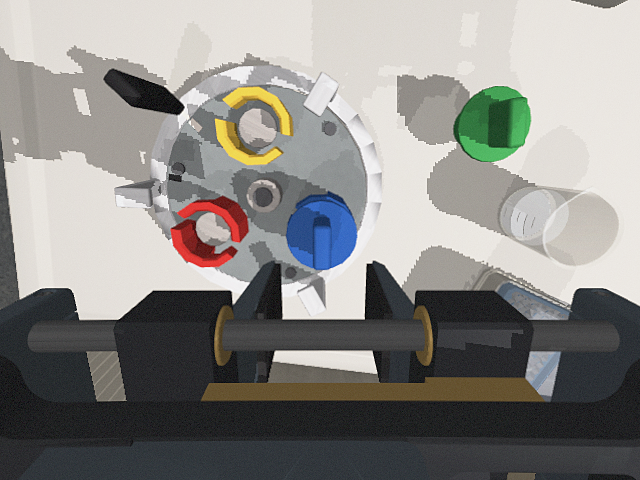

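```bash
python3 - <<'E'
from h import *
t=load("top17"); h=hsv(t)
m=cv2.inRange(h,(0,150,80),(6,255,255)); k,l,s,cc=cv2.connectedComponentsWithStats(m)
for i in range(1,k):
    if s[i][4]>60: print(s[i],cc[i],onplane(t,cc[i],50)[0].round(1))
crop(t,270,260,340,320,8,"c17")
E
```

```text
[244 114  12  12 105] [249.85714286 119.64761905] [915.9 306.1  50. ]
[247 170  24  25 478] [258.98535565 181.74895397] [746.4 275.1  50. ]
[164 210  15  14 165] [171.08484848 216.6969697 ] [647.7 496.5  50. ]
[439 267  14  21  92] [444.04347826 276.02173913] [ 510.9 -204.9   50. ]
[295 282  21  22 377] [305.0265252  292.40583554] [461.3 147.2  50. ]
```

View pics/c17.png

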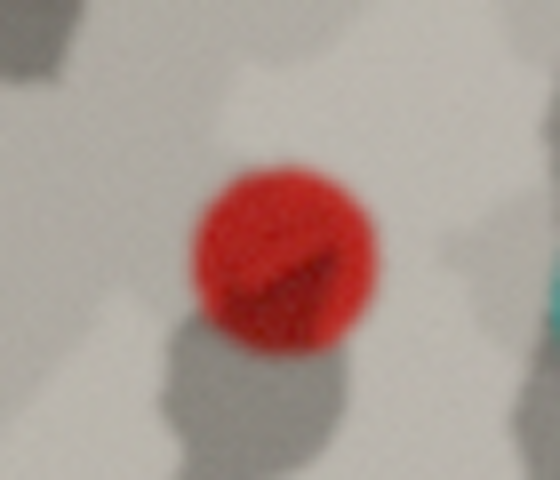

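```bash
python3 -m creep '[[0.5,53,-13.3,0,0,0,0],[0.5,53,-13.3,0,0,0,0],[0.5,53,-13.3,0,0,0,0],[0.5,53,-13.3,0,0,0,0],[0.5,53,-13.3,0,0,0,0]]'; python3 -m creep '[[0.5,53,-13.3,0,0,0,0],[0.5,53,-13.3,0,0,0,0],[0.5,0,0,0,0,0,-10],[0.5,0,0,0,0,0,-10],[0.5,0,0,0,0,0,0]]';python3 -c "
from h import *
f=grab('wrist',18); h=hsv(f)
m=cv2.inRange(h,(0,150,60),(6,255,255)); k,l,s,cc=cv2.connectedComponentsWithStats(m)
for i in range(1,k):
    if s[i][4]>300: print(s[i],cc[i],onplane(f,cc[i],46)[0].round(1))
crop(f,250,190,390,300,5,'c18')
go(462,147.3,47,118)"
```

```text
time_s: 38.35
ee_pos: [501.9, 47.5, 171.5]
ee_rot: [-179.8, -0.0, 98.3]
force: [0.2, 0.2, -0.4]
gripper_width: 45.5
time_s: 38.98
ee_pos: [461.1, 147.1, 171.7]
ee_rot: [-179.8, -0.0, 118.3]
force: [0.3, -0.5, 0.1]
gripper_width: 45.3
[ 293  198   66   65 3280] [325.71432927 230.0070122 ] [461.1 149.1  46. ]
t 39.025 pos [461.4 147.  171.9] rot [-179.9   -0.   118.2] F [ 0.2 -0.3  0.1] T [ 0.01 -0.12  0.01] w 45.7 q6 -11.9
SHIFT [ -0.    1.  124.9] TURNz 0.2
```

View pics/wrist18.png

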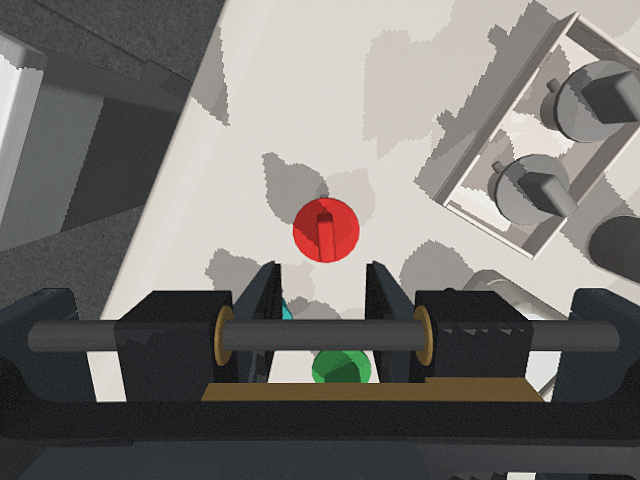

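View pics/c18.png

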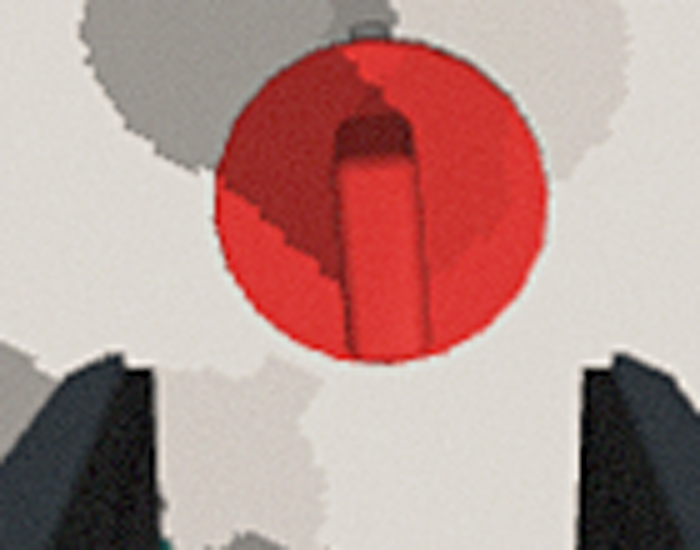

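```bash
python3 -c "
from h import *
f=load('wrist18'); o=lambda p,z:onplane(f,np.array([p])/5+[250,190]-0.4,z)[0]
a,b=o((376,162),80),o((390,352),80); v=b-a; print(o((382,200),44),(a+b)/2,np.linalg.norm(v),np.degrees(np.arctan2(v[1],v[0])))
c=o((382,200),44)
go(c[0],c[1],47.5,180+np.degrees(np.arctan2(v[1],v[0])))"
```

```text
[461.40790168 149.11077267  44.        ] [461.7351817  148.48695835  80.        ] 32.17731187513343 -57.495097429179445
t 39.025 pos [461.4 147.  171.9] rot [-179.9   -0.   118.2] F [ 0.2 -0.3  0.1] T [ 0.01 -0.12  0.01] w 45.7 q6 -11.9
SHIFT [  1.8   1.3 124.4] TURNz -4.3
```

```bash
python3 -m creep '[[0.5,0.4,1.2,30,0,0,-4.2],[0.5,0,0,45,0,0,0],[0.5,0,0,35,0,0,0],[0.5,0,0,11,0,0,0],[0.5,0,0,0,0,0,0]]' 40; python3 -m creep '[[0.5,0,0,2.5,0,0,0],[1,0,0,0,0,0,0],[1,0,0,0,0,0,0],[1,0,0,0,0,0,0],[1,0,0,0,0,0,0]]'; python3 -c "
from h import *
go(462,149,47,122)"
```

```text
time_s: 39.65
ee_pos: [463.0, 147.9, 51.7]
ee_rot: [-179.9, -0.0, 122.5]
force: [0.2, -0.0, 0.3]
gripper_width: 45.6
time_s: 40.28
ee_pos: [463.1, 148.2, 49.6]
ee_rot: [180.0, 0.0, 122.6]
force: [-0.2, 0.1, 1.7]
gripper_width: 14.0
t 40.275 pos [463.1 148.2  49.6] rot [180.    0.  122.6] F [-0.2  0.1  1.7] T [ 0.02 -0.12 -0.01] w 14.0 q6 -16.2
SHIFT [ 1.3 -0.5  2.6] TURNz 0.6
```

```bash
python3 -m creep '[[1,0,0,-20,0,0,0],[1,0,0,-50,0,0,0],[1,0,0,-52,0,0,0],[1,0,0,0,0,0,-9.6],[1,0,0,0,0,0,-9.6]]'; python3 -m creep '[[1,0,0,0,0,0,-9.6],[1,0,0,0,0,0,-9.5],[1,0,0,0,0,0,0]]'; python3 - <<'E'
from h import *
f=grab('wrist',19)
g=cv2.GaussianBlur(f["frame"],(3,3),0)
print(g[222:246,335].tolist())
go(506.7,-225.6,172,160.9)
E
```

```text
time_s: 40.9
ee_pos: [463.0, 148.2, 172.0]
ee_rot: [180.0, 0.0, 142.1]
force: [-0.0, -0.4, -1.5]
gripper_width: 13.6
time_s: 41.28
ee_pos: [462.7, 148.1, 171.1]
ee_rot: [-180.0, -0.0, 160.8]
force: [-0.3, 0.0, -0.4]
gripper_width: 14.0
[[198, 191, 184], [198, 192, 185], [198, 191, 184], [197, 190, 184], [198, 190, 184], [198, 191, 184], [198, 191, 184], [198, 192, 184], [200, 195, 187], [188, 182, 174], [144, 119, 114], [105, 47, 44], [106, 26, 24], [120, 33, 32], [122, 33, 32], [119, 31, 29], [118, 32, 29], [119, 33, 29], [119, 32, 28], [119, 30, 28], [119, 30, 29], [119, 28, 28], [118, 29, 27], [119, 32, 29]]
t 41.325 pos [462.8 148.1 171.2] rot [-180.    -0.   160.7] F [ 0.4  0.1 -0.5] T [ 0.07 -0.19  0.01] w 13.4 q6 -54.3
SHIFT [-165.  -338.2   -0.8] TURNz -0.2
```

View pics/wrist19.png

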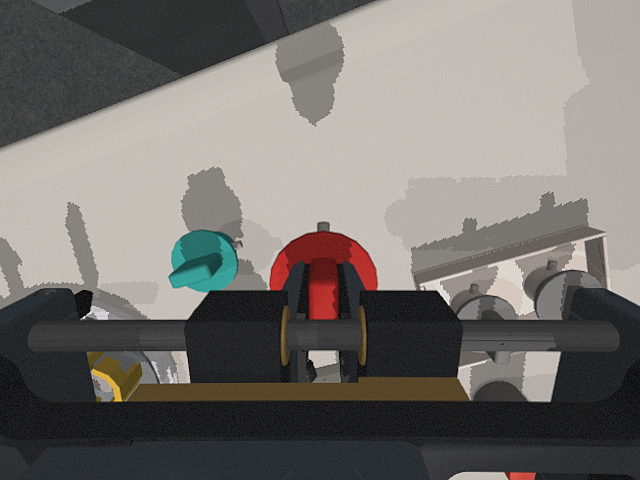

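```bash
python3 -m creep '[[1,-25,-51.2,0,0,0,0],[1,-25,-51.2,0,0,0,0],[1,-25,-51.2,0,0,0,0],[1,-25,-51.2,0,0,0,0],[1,-25,-51.2,0,0,0,0]]'; python3 -m creep '[[1,-25,-51.2,0,0,0,0],[1,-10,-21,0,0,0,0],[1,-5,-10,0,0,0,-0.2],[1,0,0,0,0,0,0],[1,0,0,0,0,0,0]]'; python3 -c "
from h import *
grab('wrist',20)
go(506.7,-225.6,112,160.9)"
```

```text
time_s: 41.95
ee_pos: [497.2, -136.5, 171.5]
ee_rot: [180.0, 0.0, 160.7]
force: [2.3, 0.7, -1.6]
gripper_width: 13.9
time_s: 42.58
ee_pos: [507.9, -223.9, 171.5]
ee_rot: [180.0, -0.0, 161.1]
force: [0.2, 0.1, -0.9]
gripper_width: 13.8
t 42.625 pos [ 508.  -224.   171.5] rot [180.   -0.  161.1] F [-0.   0.4 -1.2] T [ 0.09 -0.1  -0.01] w 13.8 q6 -96.1
SHIFT [ 0.7 -1.9 59.5] TURNz 0.2
```

View pics/wrist20.png

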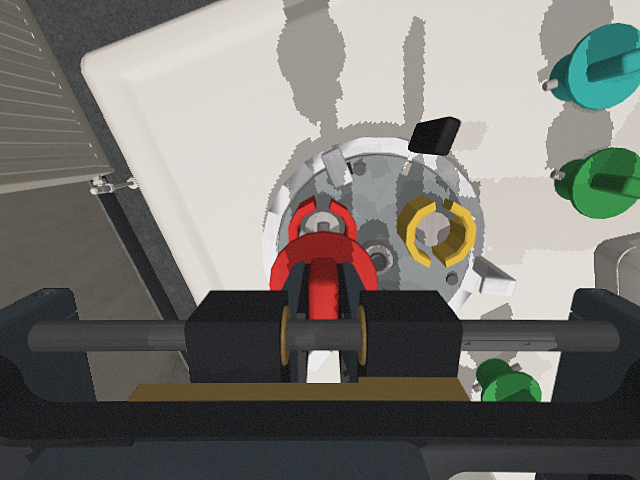

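```bash
python3 -m creep '[[1,0.7,-1.7,30,0,0,0.2],[1,0,0,22,0,0,0],[1,0,0,8,0,0,0],[1,0,0,0,0,0,0]]'; python3 -m creep '[[1,0,0,6,0,0,0],[1,0,0,6,0,0,0],[1,0,0,4,0,0,0],[1,0,0,0,0,0,0]]'; python3 -c "
from h import *
go(506.7,-225.6,67.6,160.9)"; python3 -m creep '[[1,0,0,5,0,0,0],[1,0,0,4,0,0,0],[1,0,0,3,0,0,0],[1,0,0,0,0,0,0]]'; python3 -c "
from h import *
go(506.7,-225.6,67.6,160.9)"
```

```text
time_s: 43.12
ee_pos: [506.9, -226.2, 111.5]
ee_rot: [180.0, -0.0, 160.9]
force: [-0.0, 0.0, -0.8]
gripper_width: 13.8
time_s: 43.62
ee_pos: [506.7, -226.7, 95.1]
ee_rot: [180.0, -0.0, 160.9]
force: [0.6, 1.3, -1.2]
gripper_width: 13.7
t 43.625 pos [ 506.7 -226.7   95.1] rot [180.   -0.  160.9] F [ 0.6  1.3 -1.2] T [ 0.26 -0.21 -0.04] w 13.7 q6 -96.2
SHIFT [ 0.4  1.  27.5] TURNz -0.0
time_s: 44.12
ee_pos: [506.7, -226.7, 83.1]
ee_rot: [180.0, -0.0, 160.9]
force: [0.1, 0.8, -2.1]
gripper_width: 14.1
t 44.125 pos [ 506.7 -226.7   83.1] rot [180.   -0.  160.9] F [ 0.1  0.8 -2.1] T [ 0.36 -0.31  0.07] w 14.1 q6 -96.2
SHIFT [ 0.3  1.  15.5] TURNz -0.0
```

```bash
python3 -m creep '[[1,0,0.6,5,0,0,0],[1,0,0,5,0,0,0],[1,0,0,4,0,0,0],[1,0,0,2.3,0,0,0],[1,0,0,0,0,0,0]]';python3 -c "
from h import *
go(506.7,-225.6,67.6,160.9)"
```

```text
time_s: 44.75
ee_pos: [507.0, -226.7, 68.0]
ee_rot: [-180.0, 0.0, 160.9]
force: [-2.9, -0.5, 8.0]
gripper_width: 14.0
t 44.75 pos [ 507.  -226.7   68. ] rot [-180.     0.   160.9] F [-2.9 -0.5  8. ] T [0.1  0.44 0.02] w 14.0 q6 -96.1
SHIFT [0.7 0.9 0.4] TURNz -0.0
```

```bash
python3 -m creep '[[1,0,0,1.6,0,0,0],[1,0,0,0,0,0,0]]'; python3 -m creep '[[1,0,0,0,0,0,8],[1,0,0,0,0,0,8],[1,0,0,0,0,0,8],[1,0,0,0,0,0,8],[1,0,0,0,0,0,8]]'; python3 -m creep '[[1,0,0,0,0,0,8],[1,0,0,0,0,0,8],[1,0,0,0,0,0,5.5],[1,0,0,0,0,0,0]]'; python3 -c "
from h import *
go(506.7,-225.6,67.6,101)"
```

```text
time_s: 45.0
ee_pos: [507.1, -226.7, 67.6]
ee_rot: [-180.0, 0.1, 160.9]
force: [-5.2, 0.8, 16.2]
gripper_width: 13.9
time_s: 45.62
ee_pos: [507.3, -226.8, 67.7]
ee_rot: [180.0, 0.1, 120.7]
force: [-4.9, 0.7, 14.1]
gripper_width: 13.3
time_s: 46.12
ee_pos: [507.5, -226.9, 67.6]
ee_rot: [179.9, 0.1, 99.3]
force: [-3.7, 0.4, 14.5]
gripper_width: 13.8
t 46.125 pos [ 507.5 -226.9   67.6] rot [1.799e+02 1.000e-01 9.930e+01] F [-3.7  0.4 14.5] T [ 0.24  0.75 -0.08] w 13.8 q6 -34.6
SHIFT [ 1.4 -0.6  0. ] TURNz -1.7
```

```bash
python3 -m creep '[[1,0,0,0,0,0,1.5],[1,0,0,-3,0,0,0],[1,0,0,-3,0,0,0],[1,0,0,-3,0,0,0],[1,0,0,0,0,0,0]]'; python3 -c "
from h import *
go(506.7,-225.6,67.6,101)"; python3 -m creep '[[1,0,0,-2,0,0,0],[1,0,0,0,0,0,0]]'; python3 -c "
from h import *
go(506.7,-225.6,67.6,101)"
```

```text
time_s: 46.75
ee_pos: [507.4, -226.8, 74.7]
ee_rot: [179.9, 0.1, 97.9]
force: [-0.5, -1.1, 3.5]
gripper_width: 14.1
t 46.75 pos [ 507.4 -226.8   74.7] rot [1.799e+02 1.000e-01 9.790e+01] F [-0.5 -1.1  3.5] T [-0.31  0.03 -0.03] w 14.1 q6 -33.1
SHIFT [ 1.3 -0.6  7.1] TURNz -3.1
time_s: 47.0
ee_pos: [507.4, -226.8, 75.0]
ee_rot: [180.0, 0.0, 97.9]
force: [3.2, -3.6, -12.2]
gripper_width: 14.0
t 47.0 pos [ 507.4 -226.8   75. ] rot [180.    0.   97.9] F [  3.2  -3.6 -12.2] T [-0.85 -0.89  0.04] w 14.0 q6 -33.1
SHIFT [ 1.3 -0.5  7.4] TURNz -3.1
```

```bash
python3 -m creep '[[0.6,0,0,1.5,0,0,0],[0.6,0,0,0,0,0,0],[0.6,0,0,0,0,0,0],[0.55,0,0,-10,0,0,0],[0.5,0,0,-45,0,0,0]]' ; python3 -m creep '[[0.5,0,0,-45,0,0,0],[0.5,0,0,0,0,0,0]]'; python3 -c "
from h import *
grab('wrist',21); grab('scene',21)
f=load('scene21'); crop(f,330,150,440,240,7,'c21')
go(457.9,-114.9,165,142.4)"
```

```text
time_s: 47.62
ee_pos: [505.4, -225.4, 129.1]
ee_rot: [-179.7, -0.2, 97.9]
force: [0.2, -0.7, 0.1]
gripper_width: 45.1
time_s: 47.88
ee_pos: [509.4, -227.3, 179.9]
ee_rot: [179.5, 0.3, 97.9]
force: [0.4, -0.2, -1.2]
gripper_width: 45.7
t 47.975 pos [ 507.  -226.2  175.8] rot [179.9   0.   97.9] F [ 0.1 -0.2 -0.2] T [-0.02 -0.07  0.06] w 45.4 q6 -33.1
SHIFT [117.  -33.4  10.7] TURNz -44.5
```

View pics/wrist21.png

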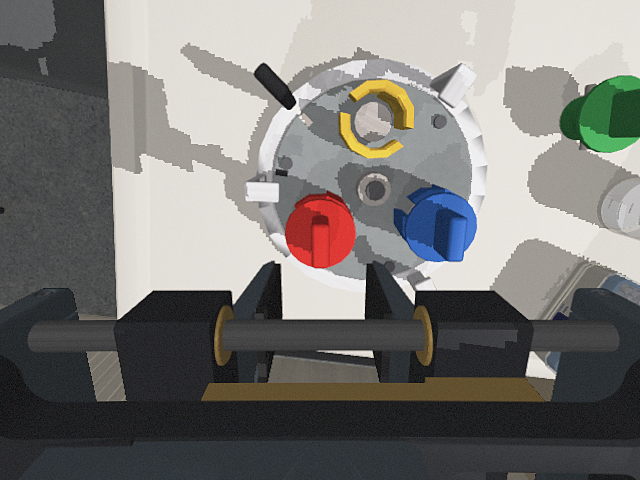

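View pics/c21.png

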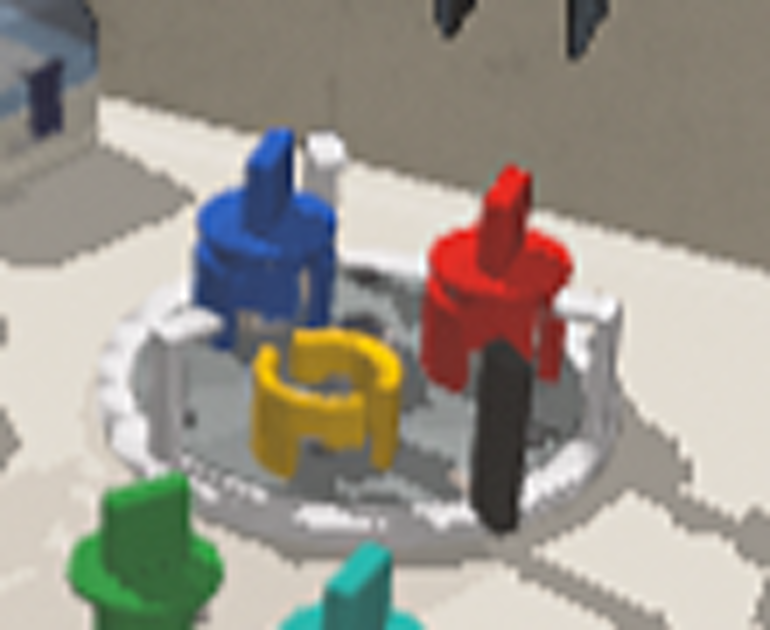

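```bash
python3 -m creep '[[0.5,58.5,-16.7,0,0,0,0],[0.5,58.5,-16.7,0,0,0,0],[0.5,0,0,0,0,0,-8.9],[0.5,0,0,0,0,0,-8.9],[0.5,0,0,0,0,0,-8.9]]'; python3 -m creep '[[0.5,0,0,0,0,0,-8.9],[0.5,0,0,0,0,0,-8.9],[0.5,0,0,0,0,0,0],[0.5,0,0,0,0,0,0]]'; python3 -c "
from h import *
grab('wrist',22)
go(457.9,-114.9,57,142.4)"
```

```text
time_s: 48.6
ee_pos: [456.8, -114.4, 173.8]
ee_rot: [-179.9, -0.1, 124.9]
force: [-0.3, 0.1, 1.3]
gripper_width: 45.2
time_s: 49.1
ee_pos: [457.5, -114.8, 174.4]
ee_rot: [-180.0, -0.1, 142.2]
force: [1.1, -0.3, -0.6]
gripper_width: 45.4
t 49.15 pos [ 457.6 -114.8  174.6] rot [-1.800e+02 -1.000e-01  1.423e+02] F [-0.  -1.3  0.4] T [ 0.05 -0.13 -0.03] w 45.6 q6 -67.7
SHIFT [ -0.4   0.2 117.6] TURNz -0.1
```

View pics/wrist22.png

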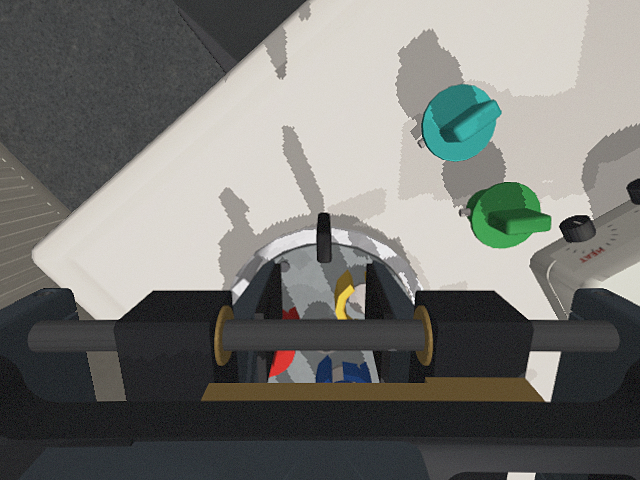

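```bash
python3 -m creep '[[0.5,-0.4,0,40,0,0,0],[0.5,0,0,45,0,0,0],[0.5,0,0,22,0,0,0],[0.5,0,0,10,0,0,0],[0.5,0,0,0,0,0,0]]' 30; python3 -m creep '[[1,0,0,0,0,0,0],[1,0,0,0,0,0,0],[1,0,0,0,0,0,0],[1,0,0,0,0,0,0],[1,0,0,0,0,0,0]]' 30; python3 -m creep '[[1,-0.45,-10.3,0,0,0,-5],[1,-0.45,-10.3,0,0,0,-5],[1,-0.45,-10.3,0,0,0,-5],[1,-0.45,-10.3,0,0,0,-5],[1,-0.45,-10.3,0,0,0,-5]]'; python3 -m creep '[[1,-0.45,-10.3,0,0,0,-5],[1,-0.2,-6.2,0,0,0,-3],[1,0,0,0,0,0,0],[1,0,0,0,0,0,0]]'; python3 - <<'E'
from h import *
p=state()['ee_pos']; a=np.degrees(np.arctan2(p[1]+186.6,p[0]-551.9)); a0=np.degrees(np.arctan2(-114.7+186.6,457.8-551.9))
print(a,a0,(a-a0)%360, np.hypot(p[1]+186.6,p[0]-551.9)); go(457.9,-114.9,57,178)
E
```

```text
time_s: 49.78
ee_pos: [458.2, -115.2, 57.9]
ee_rot: [-180.0, -0.0, 142.3]
force: [-0.4, 0.4, 1.5]
gripper_width: 45.7
time_s: 50.4
ee_pos: [458.5, -115.2, 58.4]
ee_rot: [-180.0, 0.0, 142.5]
force: [0.1, 0.3, 2.1]
gripper_width: 12.3
time_s: 51.02
ee_pos: [437.7, -161.2, 58.4]
ee_rot: [179.9, 0.1, 167.5]
force: [4.6, 3.6, 0.8]
gripper_width: 12.1
time_s: 51.52
ee_pos: [435.4, -177.6, 58.4]
ee_rot: [180.0, 0.2, 175.4]
force: [3.4, 2.7, 1.0]
gripper_width: 11.9
175.60528012149382 142.6172506036529 32.988029517840914 116.80649385056107
t 51.525 pos [ 435.4 -177.6   58.4] rot [180.    0.2 175.4] F [3.4 2.7 1. ] T [ 0.67 -0.64  0.57] w 11.9 q6 -109.1
SHIFT [-17.3  64.4   1.5] TURNz -2.6
```

```bash
python3 -m creep '[[1,-0.1,-3,0,0,0,-1.4],[1,0,-2.5,0,0,0,-1.2],[1,0,0,0,0,0,0]]'; python3 - <<'E'
from h import *
p=state()['ee_pos']; a=np.degrees(np.arctan2(p[1]+186.6,p[0]-551.9)); a0=np.degrees(np.arctan2(-114.7+186.6,457.8-551.9))
print(a,a0,(a-a0)%360); go(457.9,-114.9,57,178)
E
```

```text
time_s: 51.9
ee_pos: [435.2, -183.0, 58.4]
ee_rot: [180.0, 0.2, 178.0]
force: [4.7, 3.4, 1.2]
gripper_width: 11.8
178.2257174917693 142.6172506036529 35.608466888116396
t 51.9 pos [ 435.2 -183.    58.4] rot [180.    0.2 178. ] F [4.7 3.4 1.2] T [ 0.7  -0.61  0.58] w 11.8 q6 -112.3
SHIFT [-20.3  68.8   1.5] TURNz -0.0
```

```bash
python3 -m creep '[[0.6,0,0,0,0,0,0],[0.6,0,0,0,0,0,0],[0.5,0,0,0,0,0,0],[0.5,0,0,-30,0,0,0],[0.5,0,0,-50,0,0,0]]' ; python3 -m creep '[[0.5,0,0,-55,0,0,0],[0.5,0,0,-40,0,0,0],[0.5,-55,0,0,0,0,0],[0.5,-55,0,0,0,0,0],[0.5,-55,0,0,0,0,0]]'; python3 -m creep '[[0.5,-40,0,0,0,0,0],[0.5,0,0,0,0,0,0],[0.5,0,0,0,0,0,0]]'; python3 - <<'E'
from h import *
f=grab('wrist',23); grab('scene',23); grab('top',23)
crop(f,200,0,450,250,3,'c23'); crop(load('scene23'),330,150,440,240,7,'c23s')
E
```

```text
time_s: 52.52
ee_pos: [432.4, -182.9, 137.5]
ee_rot: [179.9, -0.3, 177.9]
force: [-0.1, -1.0, -0.5]
gripper_width: 45.4
time_s: 53.15
ee_pos: [600.1, -189.3, 233.2]
ee_rot: [-180.0, 0.0, 177.9]
force: [1.0, -0.4, 0.7]
gripper_width: 45.7
time_s: 53.52
ee_pos: [637.7, -190.6, 232.5]
ee_rot: [180.0, -0.1, 178.0]
force: [-0.5, 0.3, -0.1]
gripper_width: 45.5
```

View pics/c23.png

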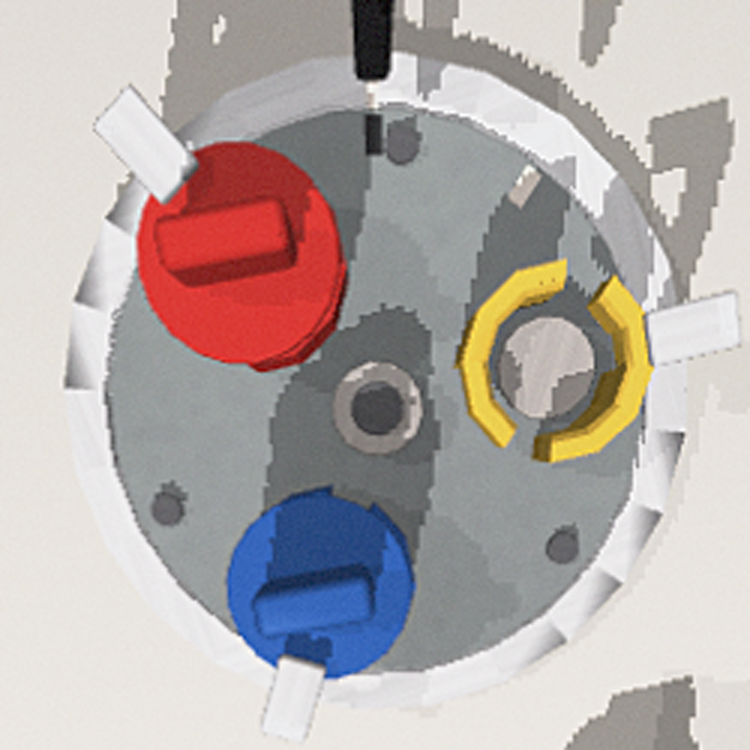

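View pics/c23s.png

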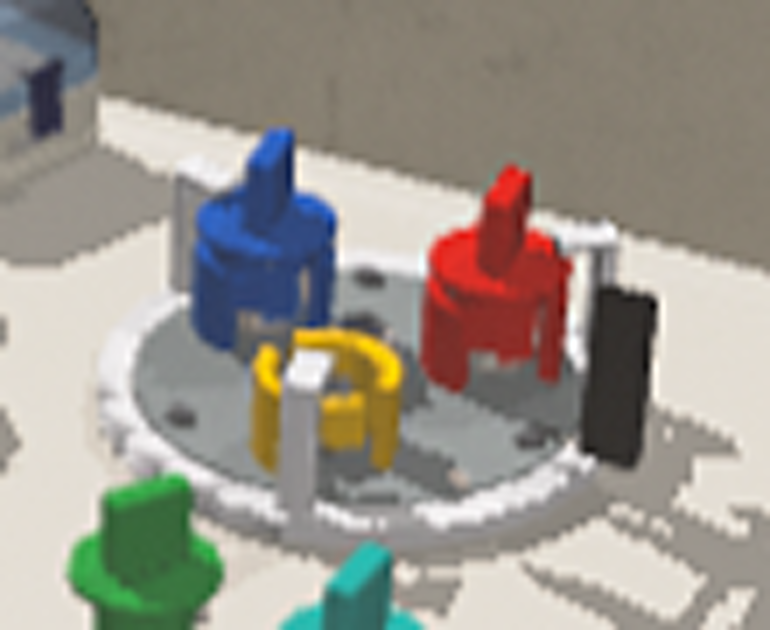

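View pics/scene23.png

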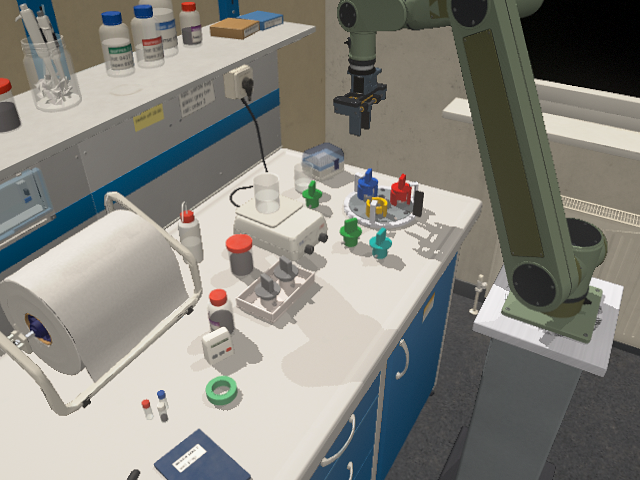

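```bash
python3 - <<'E'
from h import *
from workcell import job_done
t=load("top23"); h=hsv(t)
m=cv2.inRange(h,(0,150,80),(6,255,255)); k,l,s,cc=cv2.connectedComponentsWithStats(m)
print([cc[i].round(1).tolist() for i in range(1,k) if s[i][4]>60])
print(state()['time_s'],job_done())
E
```

```text
[[249.9, 119.6], [259.0, 181.8], [171.1, 216.6], [453.1, 277.1]]
the job is handed in; nothing more can be done
53.675 None
```

I handed the job in at 53.7 s. The head is changed over and the ring is locked.

- **Ring:** I first turned it clockwise until it ran firmly against the open stop. At the end I turned it back anticlockwise by about 35.6° (0.62 rad). The last wrist picture shows the handle in line with the black mark, and claws over the outer edges of the blue and red cartridges.
- **Spent cartridges:** Two were there, in the yellow and red cups. I took both out and stood them upright side by side in the white tray. The last scene picture shows them still standing.
- **Fresh cartridges:** Blue and red were on the bench. I pushed each down, twisted it clockwise and let it rise about 7 mm. A further 2 mm pull on each was resisted (it rose only 0.2–0.3 mm), so I take both as latched. I saw no yellow cartridge on the bench, so the yellow cup is empty.
- **Knocked cartridge:** The blue cartridge had been moved about 30 mm before I reached it. I measured its new place and picked it up there.
- **Bystanders:** The jar and bottle lids are at the same top-camera pixels as at the start.

No final check failed. One disagreement came up on the way: before fitting blue, the wrist picture and the arm readings differed by about 1.5–2.5 mm on where the cup's axis lay. I aimed between the two, and it went in with about 1 N sideways. Both cartridges settled about 2–3° past the nominal 60°, which I put down to play in the notch.

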